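# Mount a toroidal transformer on its chassis stud

## Robot

A 6-joint arm with a two-finger parallel gripper is mounted at the origin on the work surface. World frame = base frame: x ahead of the robot, y to its left, z up, the work surface at z = 0. Lengths are in mm, angles in rad, forces in N, time in s.
With the tool pointing down it reaches from about 400 to 925 mm from the base axis. Payload 12.5 kg.
Tool frame: the origin (TCP) lies midway between the tips of the shut fingers; the grasp point (between the pads) lies 19 mm behind it; z points along the fingers, y is the line along which they close (so a half turn about z gives the same grasp; the last joint's range is limited). The gripper opens to 95 mm and grips with 3 to 60 N. Pads are 20 mm wide; open, the fingers measure 119 mm over their backs; the gripper's body (75 mm by 180 mm) begins 59 mm behind the grasp point.
Start: joints at [-1.303, 0.491, 1.559, -0, 1.092, -0.106], TCP at [228.246, -581.851, 214.661] pointing down, gripper open.
Joint ranges: [-3.1, 3.1], [-0.84, 2.19], [0.05, 2.79], [-1.13, 4.28], [0.06, 2.93], [-2.69, 2.69]. Speed limits (rad/s): [2.22, 2.22, 2.79, 3.14, 3.14, 3.14].

## Interface

Orientations are given as [roll, pitch, yaw] about the fixed x, y, z axes, in that order (R = Rz(yaw) Ry(pitch) Rx(roll)).
In Python, from cell import * gives the robot as it stands. The module is installed in compiled form; this text tells all that it offers.
- The arm moves only by the tool arm_command, never from a script. Its arguments are lists of equal length, an entry for each row: "delta_pos": the shift along the world's x, y, z in units of 250 mm (1.0 is 250 mm), a list of three; "delta_rot": the turn, a rotation vector about the world's x, y, z in units of 90 degrees (1.0 is 90 degrees), a list of three; "claw": the closure, from 0 (fully open) to 1 (shut). In form: {"delta_pos": [[tx, ty, tz], ...], "delta_rot": [[wx, wy, wz], ...], "claw": [claw, ...]}. A call has exactly 5 rows; each row is the pose to reach, as a shift and turn from the pose commanded when the call began; what a row does not reach only later rows make up. A row lasts 1/12 s, in which the tool goes at most 41.7 mm and 7.16 degrees, less where a joint would pass 70% of its speed; a pose out of reach is approached as far as the arm can. A call with a number of a shift or a turn outside -1 to 1 is refused whole. A call with a gripper value outside its range is refused whole. The fingers move at their own pace and stop on an object; the grip force is fixed at half the most. Time passes only in rows, so rows that repeat a pose let the fingers close, or fill a call up. It gives the time, the measured TCP pose, the force, the opening and the grip force at its end, in the units of the state.
- state(): the state, without advancing time (a new reading comes with each control period).
- read_camera(name): name is "side" or "top" or "wrist"; returns the picture (420x560x3 uint8, red, green, blue); there is no depth.
- calibration(name): a dict with "camera_matrix" (3x3 intrinsics, pixels), "k1" (the pictures are not rectified: a ray, as slopes to the right and down, at radius r is drawn at 1 + k1 r^2 times it, then the intrinsics apply), "T" (4x4, takes a point from camera to world coordinates). Camera axes: x right, y down, z forward; pixel columns grow to the right and rows downward; lengths in mm; the calibration is good to about 2 mm. A picture is of the moment at which its call begins: read the wrist's pose just before it. calibration takes no time and is no camera call; for the wrist camera it gives the pose at the moment of the call.
- job_done(): hands the job in; it is judged then, once.
The state is a dict: "t": time; "joints": joint angles; "qvel": joint speeds; "tau": joint torques, N m; "eef_pos": TCP position; "tcp_rot": TCP orientation; "ft_force": force on the tool from outside, world axes, zero at the start; "moment": the same for the moment, N m; "opening": opening from 0.0 (shut) to 1.0 (fully open); "grip_force": force on a finger pad.
Only numpy, scipy, OpenCV 4.12 (cv2) and the standard library are available. Lean on these libraries where they do the work, as an engineer would, in place of code of your own. Each camera call takes 0.05 s, during which the arm holds its last target. There are 200 camera calls.

## Task

Mount the toroidal transformer in the open power-supply chassis, ready for its nut: thread the parts over the upright stud in this order from the bottom up - black rubber pad, transformer, red fibre disc, dished steel washer with its rim upwards - each lying flat on the one below and centred on the stud. Lower the heavy transformer gently rather than dropping it, let go of everything, and leave the cover, capacitor, flux tin and screwdriver where they are.

Things in the scene. Friction and masses are not known exactly. Their poses are not given: they have to be found in the camera images.
- chassis: Open aluminium tray, fixed left or right of the parts. Origin on the stud's axis at bench level. Tray x -65..150, y -80..80 mm about the stud; floor 8 mm above the bench, side walls to 33, end walls to 44 mm. Brass stud: 6 mm diameter, upright, top 55 mm above the bench, last 6 mm tapered. Floor round the stud bare; green board with parts up to 43 mm above the bench fills x > 65 mm.
- pad: Black rubber pad (stiff), a flat ring 60 mm in diameter, 5 mm thick, with a 16 mm hole, 20 g. Lies flat on the bench. Origin: centre of its underside; z up.
- transformer: Toroidal transformer wrapped in yellow tape with darker stripes, a rigid ring 64 mm in diameter, 26 mm high, with a 26 mm hole, about 0.33 to 0.53 kg. Lies flat. Origin: centre of its underside; z up.
- fibre_disc: Red fibre insulating disc, a flat rigid ring 66 mm in diameter, 5 mm thick, with a 14 mm hole, 25 g. Lies flat. Origin: centre of its underside; z up.
- dish_washer: Dished steel washer: a flat base 56 mm in diameter and 3 mm thick with an 11 mm hole, and a 3 mm thick upright rim around it, 8 mm high overall, 60 g. Lies rim up. Origin: centre of its underside; z up.
- cover: The chassis's cover, a grey sheet-metal box lid 216 x 164 x 36 mm with black vent slots, loose, lying top up on the other side of the parts from the chassis; to be left alone. Origin: centre of its underside, at bench level.
- capacitor: Dark blue can capacitor standing upright, 35 mm in diameter, 43 mm tall, silver top, loose among the parts; to be left alone. Origin: centre of its underside.
- flux_tin: Small round flux tin, green with a white rim to the lid, 56 mm in diameter, 26 mm tall, loose among the parts; to be left alone. Origin: centre of its underside.
- screwdriver: Orange-handled screwdriver 200 mm long lying from side to side beyond the parts; to be left alone. Origin: midway along it, at bench level; x along it towards the tip.
Mind the look-alikes: they are no part of the job. There is more than one size of the dish_washer; the one meant has the size given above.

How it is judged (in metres and radians):
On the way, in this order (a step that is already met when the one before it is completed fails the run):
1. the black rubber pad lies flat on the chassis floor around the stud (horizontal distance between pad and chassis below 0.008 m and z of pad in the frame of chassis between 0.0055 and 0.0105 m and angle between pad's own z axis and vertical below 0.08 rad), for 0.2 s.
2. the transformer sits on the rubber pad around the stud (horizontal distance between transformer and chassis below 0.008 m and z of transformer in the frame of chassis between 0.0105 and 0.0155 m and angle between transformer's own z axis and vertical below 0.08 rad), for 0.2 s.
3. the red fibre disc lies on the transformer around the stud (horizontal distance between fibre_disc and chassis below 0.008 m and z of fibre_disc in the frame of chassis between 0.0365 and 0.0415 m and angle between fibre_disc's own z axis and vertical below 0.08 rad), for 0.2 s.
4. the dished steel washer lies on the red disc around the stud (horizontal distance between dish_washer and chassis below 0.008 m and z of dish_washer in the frame of chassis between 0.0415 and 0.0465 m and angle between dish_washer's own z axis and vertical below 0.08 rad), for 0.2 s.
At the end, for the whole second after the job is handed in: From the bottom: pad, transformer, red disc, dished washer (rim up) around the stud, each within 8 mm of its axis, within 2.5 mm of its seated height (undersides 8, 13, 39, 44 mm above the bench), tilted under 0.08 rad, released and at rest (all of step 1 and all of step 2 and all of step 3 and all of step 4 and linear speed of each of pad, transformer, fibre_disc, dish_washer below 0.02 m/s); the robot touches nothing.
It fails at once if the chassis cover is pushed more than 25 mm (distance of cover from where it was at the start of the episode above 0.025 m).
It fails at once if the loose capacitor is pushed more than 25 mm or knocked over (distance of capacitor from where it was at the start of the episode above 0.025 m or angle between capacitor's own z axis and vertical above 0.5 rad).
It fails at once if the flux tin is pushed more than 25 mm or knocked over (distance of flux_tin from where it was at the start of the episode above 0.025 m or angle between flux_tin's own z axis and vertical above 0.5 rad).
It fails at once if the screwdriver is pushed more than 25 mm (distance of screwdriver from where it was at the start of the episode above 0.025 m).
It fails at once if the transformer is dropped at the stud (moves there faster than 0.6 m/s) (horizontal distance between transformer and chassis below 0.02 m and linear speed of transformer above 0.6 m/s).
It also fails if it takes over 112 s, if anything falls off the work surface, if the arm or the gripper's body presses on something with over 40 N, if the wrist force passes 120 N, or if a joint passes its speed limit or range.

## Working session

There is one attempt and no reset: what is moved stays moved. The work goes in short steps, Python scripts to look and compute and a tool call to move; the robot and the scene stay as the last step left them, time stands still between calls to the robot, and variables do not carry over. Pictures are saved under pics/ and viewed, at most 14 in all, crops included, and the job is handed in when it is done.

Besides the shell and the picture viewer there is one more tool, called after "Call:" as name(argument=value, ...) on one line, values as JSON. arm_command: Moves the arm, as the interface text tells. Shifts and turns lie within -1 to 1; 1 stands for 250 mm of shift or 90 degrees of turn. Its arguments: {"type":"object","properties":{"delta_pos":{"type":"array"},"delta_rot":{"type":"array"},"claw":{"type":"array"}},"required":["delta_pos","delta_rot","claw"]}

```bash
mkdir -p pics; python3 - <<'E'
from cell import *
import cv2
for n in ("top","side"):
    cv2.imwrite(f"pics/{n}0.png",read_camera(n)[:,:,::-1])
    c=calibration(n); print(n,c["camera_matrix"].round(1).tolist(),c["k1"],c["T"].round(3).tolist())
s=state(); print(s["t"],s["eef_pos"],s["tcp_rot"],s["ft_force"])
E
```

```text
top [[461.7, 0.0, 282.6], [0.0, 461.7, 212.2], [0.0, 0.0, 1.0]] -0.12556752467216614 [[0.0, -0.995, 0.104, 465.125], [-1.0, 0.0, 0.001, -6.659], [-0.001, -0.104, -0.995, 1106.228], [0.0, 0.0, 0.0, 1.0]]
side [[490.9, 0.0, 282.4], [0.0, 490.9, 201.5], [0.0, 0.0, 1.0]] -0.10420946960221647 [[0.997, -0.045, 0.065, 518.382], [-0.079, -0.506, 0.859, -887.172], [-0.006, -0.861, -0.508, 567.33], [0.0, 0.0, 0.0, 1.0]]
0.1 [ 228.18184823 -581.61980839  214.11940676] [-3.14060067e+00 -8.27179119e-05  3.73805631e-01] [ 0.50770159 -0.01630121 -0.70135548]
```

View pics/top0.png

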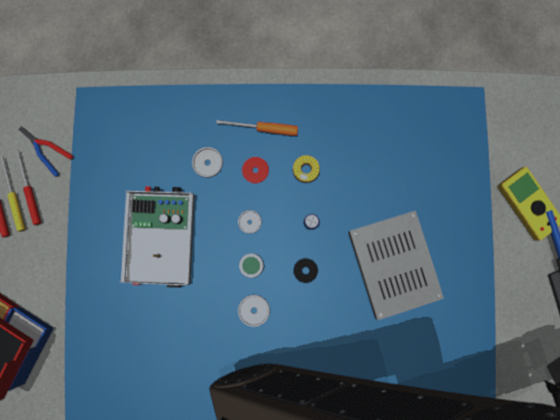

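View pics/side0.png

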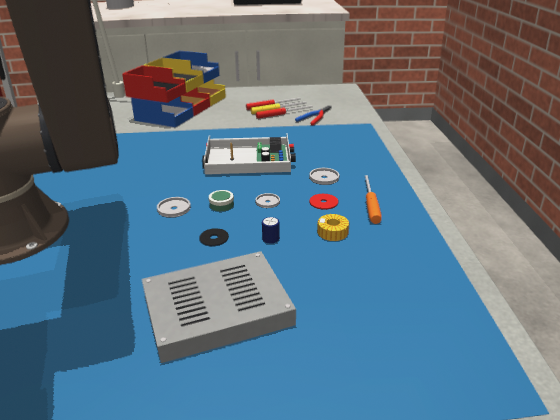

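The top view shows the stud at about (155,255), pad (305,270), transformer (306,168), red disc (255,170), and three dished washers at (207,162), (249,222) and (254,311). The middle one looks like the 56 mm one. I'll measure each with ellipse fits.

```bash
cat > h.py <<'E'
from cell import *
import cv2, numpy as np
def ray(c,px):
    K=np.array(c["camera_matrix"]);D=np.array([c["k1"],0,0,0,0.])
    p=cv2.undistortPoints(np.array(px,float).reshape(-1,1,2),K,D).reshape(-1,2)
    T=np.array(c["T"]); return T[:3,3],np.c_[p,np.ones(len(p))]@T[:3,:3].T
def toz(c,px,z):
    o,d=ray(c,px); return (o+d*((z-o[2])/d[:,2])[:,None])[:,:2]
def proj(c,P):
    T=np.linalg.inv(np.array(c["T"]));r=cv2.Rodrigues(T[:3,:3])[0]
    return cv2.projectPoints(np.array(P,float).reshape(-1,1,3),r,T[:3,3],np.array(c["camera_matrix"]),np.array([c["k1"],0,0,0,0.]))[0].reshape(-1,2)
def mask(im,k):
    h=cv2.cvtColor(im,cv2.COLOR_RGB2HSV).astype(int);H,S,V=h[...,0],h[...,1],h[...,2]
    return {"red":((H<8)|(H>172))&(S>150)&(V>80),"yel":(H>15)&(H<35)&(S>120)&(V>60),
     "blk":(V<45),"wht":(S<60)&(V>100)}[k].astype(np.uint8)
def circ(c,im,k,guess,win,z):
    """outer contour of colour blob near guess -> circle fit on plane z: cx,cy,diam"""
    m=mask(im,k); w=np.zeros_like(m); x,y=map(int,guess); w[max(0,y-win):y+win,max(0,x-win):x+win]=1
    cs=cv2.findContours(m*w,cv2.RETR_EXTERNAL,cv2.CHAIN_APPROX_NONE)[0]
    q=toz(c,cv2.convexHull(max(cs,key=lambda a:len(a))).reshape(-1,2),z)
    A=np.c_[2*q,np.ones(len(q))];s=np.linalg.lstsq(A,(q**2).sum(1),rcond=None)[0]
    return np.r_[s[:2],2*np.sqrt(s[2]+s[0]**2+s[1]**2)].round(1)
E
python3 - <<'E'
from h import *
im=cv2.imread("pics/top0.png")[:,:,::-1].copy();c=calibration("top")
for n,k,g,z in [("pad","blk",(305,270),5),("tr","yel",(306,168),20),("red","red",(255,170),5),("w1","wht",(207,162),8),("w2","wht",(249,222),8),("w3","wht",(254,311),8)]:
    print(n,circ(c,im,k,g,22,z))
print("corners",toz(c,[(126,192),(194,193),(190,286),(123,283)],38).round(0).tolist())
print("stud",toz(c,[(154,255),(160,256)],50).round(1).tolist(), toz(c,[(154,255),(160,256)],8).round(1).tolist())
print("others",toz(c,[(312,221),(251,265),(257,127)],26).round(0).tolist())
cv2.imwrite("pics/cr.png",cv2.resize(im[180:300,110:210],None,fx=5,fy=5,interpolation=cv2.INTER_CUBIC)[:,:,::-1])
E
```

```text
pad [441.7 -59.4  52.9]
tr [683.4 -60.9  62.1]
red [683.6  61.3  60.9]
w1 [703.  178.5  74.1]
w2 [557.6  73.7  54.8]
w3 [347.2  63.2  73.8]
corners [[625.0, 366.0], [622.0, 202.0], [405.0, 208.0], [410.0, 367.0]]
stud [[475.9, 290.5], [473.7, 276.4]] [[476.4, 302.3], [474.1, 287.6]]
others [[557.0, -75.0], [454.0, 68.0], [784.0, 56.0]]
```

View pics/cr.png

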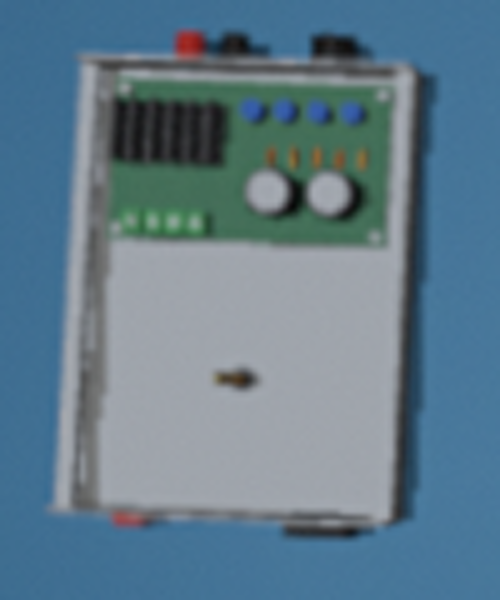

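The stud is at about (476,290) with the chassis nearly square to the world axes, and the middle washer is the 56 mm one. Next I move above the pad.

Call:
arm_command(delta_pos=[[0.1, 0.14, 0], [0.2, 0.28, 0], [0.3, 0.42, 0], [0.4, 0.56, 0], [0.4, 0.68, 0]], delta_rot=[[0, 0, -0.05], [0, 0, -0.1], [0, 0, -0.16], [0, 0, -0.2], [0, 0, -0.238]], claw=[0, 0, 0, 0, 0])

```text
t: 0.52
eef_pos: [330.5, -410.2, 214.3]
tcp_rot: [3.142, -0.001, -0.002]
ft_force: [0.4, -0.4, 0.1]
opening: 1.001
grip_force: 0.0
```

Call:
arm_command(delta_pos=[[0.1, 0.14, 0], [0.2, 0.28, 0], [0.3, 0.42, 0], [0.4, 0.56, 0], [0.4, 0.68, 0]], delta_rot=[[0, 0, 0], [0, 0, 0], [0, 0, 0], [0, 0, 0], [0, 0, 0]], claw=[0, 0, 0, 0, 0])

```text
t: 0.93
eef_pos: [430.7, -240.3, 214.5]
tcp_rot: [3.141, -0.001, 0.001]
ft_force: [1.1, 0.4, -0.0]
opening: 1.001
grip_force: 0.0
```

Call:
arm_command(delta_pos=[[0.02, 0.16, 0], [0.04, 0.32, -0.02], [0.05, 0.48, -0.04], [0.056, 0.64, -0.06], [0.056, 0.728, -0.06]], delta_rot=[[0, 0, 0], [0, 0, 0], [0, 0, 0], [0, 0, 0], [0, 0, 0]], claw=[0, 0, 0, 0, 0])

```text
t: 1.35
eef_pos: [441.3, -56.6, 198.9]
tcp_rot: [-3.141, 0.002, 0.001]
ft_force: [0.5, -0.4, -0.2]
opening: 1.002
grip_force: 0.0
```

```bash
cat > look.py <<'E'
import sys
from h import *
s=state();c=calibration("wrist");im=read_camera("wrist")
cv2.imwrite(f"pics/{sys.argv[1]}.png",im[:,:,::-1]);np.savez(f"pics/{sys.argv[1]}.npz",**c)
print(round(s["t"],2),s["eef_pos"].round(1),np.round(s["tcp_rot"],3),np.round(s["ft_force"],1),s["opening"],s["grip_force"]);print(np.round(c["T"],2).tolist(),np.round(c["camera_matrix"],1).tolist(),c["k1"])
E
python3 look.py a1
```

```text
1.35 [441.3 -56.6 198.9] [-3.141e+00  2.000e-03  1.000e-03] [ 0.5 -0.4 -0.2] 1.0017854643731152 0.0
[[0.0, -0.97, -0.24, 507.3], [-1.0, -0.0, 0.0, -57.18], [-0.0, 0.24, -0.97, 367.59], [0.0, 0.0, 0.0, 1.0]] [[342.7, 0.0, 275.7], [0.0, 342.7, 205.9], [0.0, 0.0, 1.0]] -0.04420754066689624
```

View pics/a1.png

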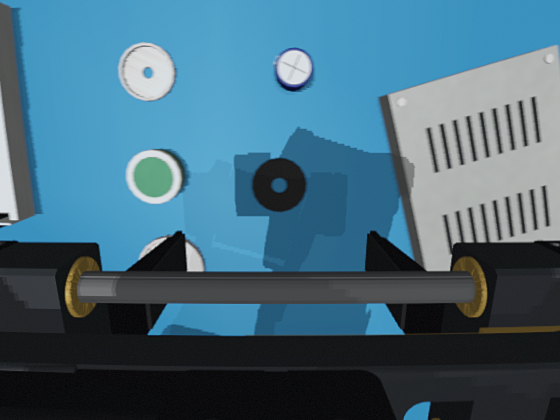

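The wrist view shows the pad at (279,184), its hole included, and the small washer at (147,72).

```bash
python3 - <<'E'
from h import *
im=cv2.imread("pics/a1.png")[:,:,::-1].copy();c=dict(np.load("pics/a1.npz"));c["k1"]=float(c["k1"])
print(circ(c,im,"blk",(279,184),32,5),circ(c,im,"wht",(147,72),36,8),circ(c,im,"wht",(155,176),34,26))
print(im[184,255:262].tolist(),im[184,300:312].tolist())
print(toz(c,[(279,185),(147.5,72.5)],[0,0][0]).round(1), toz(c,[(279,185),(147.5,72.5)],3).round(1)); print(state()["eef_pos"])
E
```

```text
[440.5 -60.   56.1] [555.9  72.9  56.1] [452.7  67.   56.2]
[[27, 26, 28], [28, 29, 30], [30, 30, 31], [27, 27, 27], [27, 28, 28], [26, 25, 27], [27, 26, 26]] [[27, 26, 26], [28, 29, 28], [27, 25, 26], [30, 28, 27], [25, 25, 24], [27, 41, 54], [32, 64, 88], [34, 79, 109], [37, 90, 123], [39, 92, 125], [36, 90, 123], [36, 90, 123]]
[[439.6 -60.2]
 [556.2  74.5]] [[440.1 -60.2]
 [555.8  73.4]]
[441.16382591 -54.99693814 199.21554113]
```

Call:
arm_command(delta_pos=[[-0.007, 0, -0.12], [-0.007, 0, -0.26], [-0.007, 0, -0.4], [-0.007, 0, -0.54], [-0.007, 0, -0.64]], delta_rot=[[0, 0, 0], [0, 0, 0], [0, 0, 0], [0, 0, 0], [0, 0, 0]], claw=[0, 0, 0, 0, 0])

```text
t: 1.82
eef_pos: [439.7, -59.7, 37.4]
tcp_rot: [-3.141, 0.002, 0.0]
ft_force: [1.0, -0.2, -0.2]
opening: 1.003
grip_force: 0.0
```

Call:
arm_command(delta_pos=[[0, 0, 0], [0, 0, 0], [0, 0, 0], [0, 0, 0], [0, 0, 0]], delta_rot=[[0, 0, 0], [0, 0, 0], [0, 0, 0], [0, 0, 0], [0, 0, 0]], claw=[0, 0, 0, 0, 0])

```text
t: 2.23
eef_pos: [441.2, -60.1, 41.1]
tcp_rot: [3.141, -0.003, 0.0]
ft_force: [0.6, -0.6, 0.4]
opening: 1.0
grip_force: 0.0
```

```bash
python3 look.py a2; python3 - <<'E'
from h import *
im=cv2.imread("pics/a2.png")[:,:,::-1].copy();c=dict(np.load("pics/a2.npz"));c["k1"]=float(c["k1"])
g=proj(c,[440.5,-60,5])[0];print(g)
print(circ(c,im,"blk",g,60,5))
E
```

```text
2.23 [441.2 -60.1  41.1] [ 3.141e+00 -3.000e-03  0.000e+00] [ 0.6 -0.6  0.4] 0.9995255876676656 0.0
[[0.0, -0.97, -0.24, 506.44], [-1.0, -0.0, 0.0, -60.45], [-0.0, 0.24, -0.97, 210.14], [0.0, 0.0, 0.0, 1.0]] [[342.7, 0.0, 275.7], [0.0, 342.7, 205.9], [0.0, 0.0, 1.0]] -0.04420754066689624
[275.03814512 230.67667448]
[441.1 -61.6  57.7]
```

View pics/a2.png

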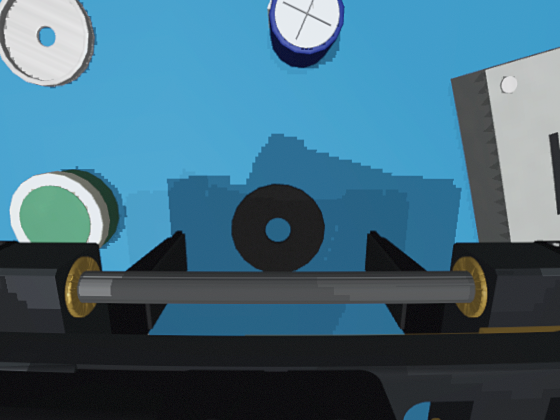

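Call:
arm_command(delta_pos=[[0, -0.005, -0.05], [0, -0.005, -0.1], [0, -0.005, -0.13], [0, -0.005, -0.148], [0, -0.005, -0.148]], delta_rot=[[0, 0, 0], [0, 0, 0], [0, 0, 0], [0, 0, 0], [0, 0, 0]], claw=[0, 0, 0, 0, 0])

```text
t: 2.7
eef_pos: [440.4, -61.1, 2.3]
tcp_rot: [-3.142, 0.001, -0.0]
ft_force: [-0.9, 0.3, -0.3]
opening: 0.999
grip_force: 0.0
```

Call:
arm_command(delta_pos=[[0, 0, 0], [0, 0, 0], [0, 0, 0], [0, 0, 0], [0, 0, 0]], delta_rot=[[0, 0, 0], [0, 0, 0], [0, 0, 0], [0, 0, 0], [0, 0, 0]], claw=[0, 0, 1, 1, 1])

```text
t: 3.12
eef_pos: [440.6, -61.1, 2.9]
tcp_rot: [3.141, -0.0, -0.0]
ft_force: [0.4, -0.2, -0.4]
opening: 0.844
grip_force: 0.0
```

Call:
arm_command(delta_pos=[[0, 0, 0], [0, 0, 0], [0, 0, 0], [0, 0, 0], [0, 0, 0]], delta_rot=[[0, 0, 0], [0, 0, 0], [0, 0, 0], [0, 0, 0], [0, 0, 0]], claw=[1, 1, 1, 1, 1])

```text
t: 3.53
eef_pos: [440.5, -61.1, 2.7]
tcp_rot: [3.141, 0.0, -0.0]
ft_force: [-0.7, -0.6, 1.4]
opening: 0.605
grip_force: 30.0
```

Grip holds at 0.605 opening. Next: lift and go to a viewing spot short of the stud.

Call:
arm_command(delta_pos=[[0, 0, 0.04], [0, 0, 0.12], [0, 0, 0.24], [0, 0, 0.36], [0, 0, 0.4]], delta_rot=[[0, 0, 0], [0, 0, 0], [0, 0, 0], [0, 0, 0], [0, 0, 0]], claw=[1, 1, 1, 1, 1])

```text
t: 3.95
eef_pos: [441.3, -61.3, 105.8]
tcp_rot: [3.14, -0.003, 0.0]
ft_force: [1.1, -0.5, 0.7]
opening: 0.609
grip_force: 30.0
```

Call:
arm_command(delta_pos=[[-0.02, 0.1, 0], [-0.04, 0.25, 0], [-0.05, 0.4, 0], [-0.05, 0.55, 0], [-0.05, 0.7, 0]], delta_rot=[[0, 0, 0], [0, 0, 0], [0, 0, 0], [0, 0, 0], [0, 0, 0]], claw=[1, 1, 1, 1, 1])

```text
t: 4.37
eef_pos: [427.5, 115.5, 102.8]
tcp_rot: [3.142, -0.0, -0.001]
ft_force: [1.0, 0.4, -0.1]
opening: 0.606
grip_force: 30.0
```

Call:
arm_command(delta_pos=[[-0.02, 0.15, 0], [-0.04, 0.3, 0], [-0.05, 0.45, 0], [-0.05, 0.6, 0], [-0.05, 0.7, 0]], delta_rot=[[0, 0, 0], [0, 0, 0], [0, 0, 0], [0, 0, 0], [0, 0, 0]], claw=[1, 1, 1, 1, 1])

```text
t: 4.78
eef_pos: [414.9, 291.8, 102.7]
tcp_rot: [-3.141, -0.0, 0.001]
ft_force: [0.1, -0.3, -0.8]
opening: 0.607
grip_force: 30.0
```

Call:
arm_command(delta_pos=[[0, 0, 0], [0, 0, 0], [0, 0, 0], [0, 0, 0], [0, 0, 0]], delta_rot=[[0, 0, 0], [0, 0, 0], [0, 0, 0], [0, 0, 0], [0, 0, 0]], claw=[1, 1, 1, 1, 1])

```text
t: 5.2
eef_pos: [415.6, 287.9, 102.7]
tcp_rot: [3.141, 0.0, -0.002]
ft_force: [1.2, 0.6, -0.7]
opening: 0.606
grip_force: 30.0
```

```bash
python3 look.py a3
```

```text
5.2 [415.6 287.9 102.7] [ 3.141e+00  0.000e+00 -2.000e-03] [ 1.2  0.6 -0.7] 0.6060903896527007 29.99979453161359
[[-0.0, -0.97, -0.24, 481.38], [-1.0, 0.0, 0.0, 287.28], [-0.0, 0.24, -0.97, 271.53], [0.0, 0.0, 0.0, 1.0]] [[342.7, 0.0, 275.7], [0.0, 342.7, 205.9], [0.0, 0.0, 1.0]] -0.04420754066689624
```

View pics/a3.png

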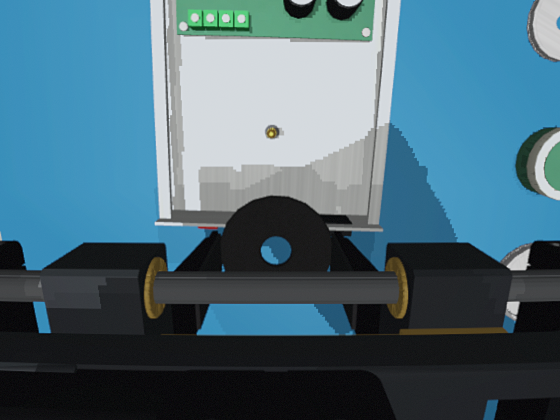

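The pad is held flat with its hole at about (276,250), and the stud top is at (272,132). The same picture gives both positions.

```bash
python3 - <<'E'
from h import *
im=cv2.imread("pics/a3.png")[:,:,::-1].copy();c=dict(np.load("pics/a3.npz"));c["k1"]=float(c["k1"])
a=im[122:142,260:286].astype(int); h=cv2.cvtColor(im,cv2.COLOR_RGB2HSV)[122:142,260:286]
for r in range(4,17): print(' '.join('%3d/%3d'%(v,s) for v,s in zip(h[r,4:20,2],h[r,4:20,1])))
print("stud@55",toz(c,[(271.5,131.5)],55))
hole=(cv2.cvtColor(im,cv2.COLOR_RGB2HSV)[235:265,255:297,2]>70).astype(np.uint8)
n,l,st,ce=cv2.connectedComponentsWithStats(hole);k=l[14,21];print(st[k],ce[k]+[255,235])
h=ce[k]+[255,235];print("hole@100,105",toz(c,[h],100),toz(c,[h],105))
print("tray side edges",toz(c,[(152,0),(157,222),(398,0),(381,228)],[33][0]).round(1).tolist(),toz(c,[(157,222),(381,228)],44).round(1).tolist())
E
```

```text
224/ 11 225/ 10 216/ 12 180/ 13 133/ 19 117/ 17 115/ 16 114/ 18 115/  9 114/ 13 117/ 20 121/ 13 143/ 11 207/ 12 226/ 11 226/ 11
225/ 11 220/ 12 184/ 15 134/ 17 115/ 20 114/ 16 133/ 35 124/ 37 149/ 67 124/ 35 104/ 12 101/ 23 105/ 17 158/ 15 200/ 11 208/ 11
225/ 11 201/ 14 146/ 19 117/ 15 134/ 36 127/ 58 158/100 143/130 184/133 148/124 114/107  77/ 26  68/ 19  79/ 16 122/  6 158/  3
220/ 12 171/ 15 124/ 21 125/ 18 163/ 92 139/138 143/153 131/164 164/151 142/156 144/156 103/ 97  68/ 11  68/ 23  97/  5 153/  3
213/ 13 154/ 20 118/ 15 147/ 71 151/132 120/170 113/176 109/178 108/172 102/170 124/167 115/135  77/ 40  66/ 27  78/ 16 146/  3
213/ 13 153/ 18 123/ 12 142/113 123/166 112/175 146/157 142/156 119/171 101/174 101/167 137/156  99/ 93  68/ 11  73/ 21 137/  4
213/ 13 154/ 18 131/ 41 116/121 117/177 138/161 193/136 196/135 166/149 121/164 101/177 142/154 115/104  74/ 14  74/ 28 136/  6
220/ 14 161/ 19 121/ 44 108/139 123/176 178/145 216/126 221/125 208/131 144/152 101/172 123/162 115/ 93  74/ 14  73/ 17 142/  2
226/ 12 183/ 18 140/ 40 113/131 124/175 187/142 218/126 222/124 211/129 145/153 101/179 120/155 104/ 76  70/  4  88/ 17 155/  3
226/ 11 205/ 16 161/ 21 139/112 122/176 157/159 194/138 199/135 171/148 118/173  96/173 124/109 101/ 18  99/ 21 135/  8 195/ 10
225/ 11 220/ 15 170/ 15 145/ 70 126/146 119/180 134/175 136/169 115/177  93/189 104/135 121/ 46 115/  7 131/ 10 170/  5 221/ 10
225/ 11 226/ 12 189/ 11 151/ 10 137/ 52 136/ 99 110/132 112/155 111/140  97/ 92 109/ 49 119/  6 132/ 14 158/  5 180/  4 220/ 12
223/ 11 225/ 11 211/ 10 201/ 14 196/ 12 184/  7 140/  5 132/ 19 137/ 15 147/  9 159/ 18 188/ 16 197/ 13 203/  9 205/  9 221/ 12
stud@55 [[475.42767166 290.08096499]]
[  6   1  30  29 674] [275.46439169 250.01632047]
hole@100,105 [[414.87597485 287.6471638 ]] [[416.81444878 287.63659644]]
tray side edges [[557.8, 366.2], [410.6, 374.2], [557.5, 209.5], [405.8, 210.6]] [[413.8, 370.2], [409.3, 214.1]]
```

Call:
arm_command(delta_pos=[[0.08, 0.008, 0], [0.16, 0.008, 0], [0.22, 0.008, -0.04], [0.234, 0.008, -0.1], [0.234, 0.008, -0.14]], delta_rot=[[0, 0, 0], [0, 0, 0], [0, 0, 0], [0, 0, 0], [0, 0, 0]], claw=[1, 1, 1, 1, 1])

```text
t: 5.67
eef_pos: [475.0, 290.0, 66.7]
tcp_rot: [3.142, -0.0, -0.002]
ft_force: [-1.0, -0.6, -0.5]
opening: 0.605
grip_force: 30.0
```

Call:
arm_command(delta_pos=[[0, 0, 0], [0, 0, 0], [0, 0, 0], [0, 0, 0], [0, 0, 0]], delta_rot=[[0, 0, 0], [0, 0, 0], [0, 0, 0], [0, 0, 0], [0, 0, 0]], claw=[1, 1, 1, 1, 1])

```text
t: 6.08
eef_pos: [474.0, 291.1, 68.4]
tcp_rot: [-3.141, -0.001, 0.0]
ft_force: [-0.1, -0.5, -0.2]
opening: 0.606
grip_force: 30.0
```

```bash
python3 look.py a4; python3 - <<'E'
import cv2
im=cv2.imread("pics/a4.png");cv2.imwrite("pics/a4c.png",cv2.resize(im[150:300,150:400],None,fx=3,fy=3))
E
```

```text
6.08 [474.  291.1  68.4] [-3.141e+00 -1.000e-03  0.000e+00] [-0.1 -0.5 -0.2] 0.6062904779078244 29.999928809702396
[[0.0, -0.97, -0.24, 539.54], [-1.0, -0.0, 0.0, 290.48], [-0.0, 0.24, -0.97, 237.27], [0.0, 0.0, 0.0, 1.0]] [[342.7, 0.0, 275.7], [0.0, 342.7, 205.9], [0.0, 0.0, 1.0]] -0.04420754066689624
```

View pics/a4c.png

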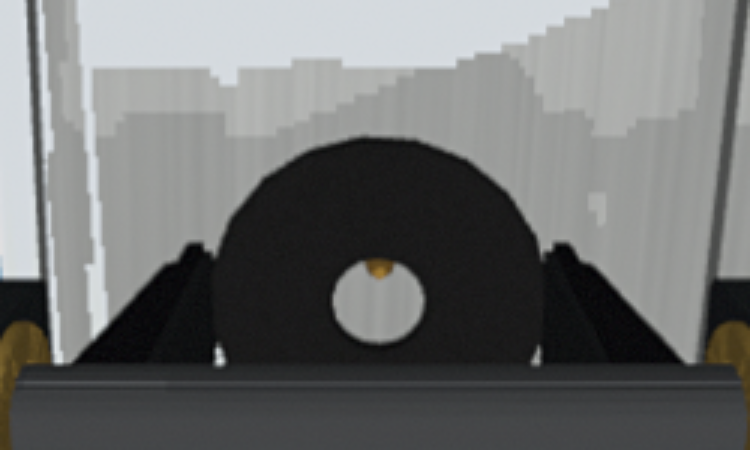

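```bash
python3 - <<'E'
from h import *
c=dict(np.load("pics/a4.npz"));c["k1"]=float(c["k1"])
print(toz(c,[(276.3,239)],55),toz(c,[(276.3,250.7)],68.4),toz(c,[(276.3,250.7)],66)); print(state()["eef_pos"])
E
```

```text
[[475.69930786 290.38313177]] [[473.91285298 290.38485715]] [[472.98008543 290.38347593]]
[474.01282952 291.07493051  68.28155075]
```

The stud tip shows in the pad hole, about 2 mm too far towards +x. I'll correct by 1.5 mm and lower.

Call:
arm_command(delta_pos=[[0.006, 0, 0], [0.006, 0, -0.03], [0.006, 0, -0.07], [0.006, 0, -0.11], [0.006, 0, -0.15]], delta_rot=[[0, 0, 0], [0, 0, 0], [0, 0, 0], [0, 0, 0], [0, 0, 0]], claw=[1, 1, 1, 1, 1])

```text
t: 6.55
eef_pos: [475.2, 290.8, 28.7]
tcp_rot: [3.141, 0.001, -0.0]
ft_force: [-0.1, 0.6, 0.2]
opening: 0.605
grip_force: 30.0
```

Call:
arm_command(delta_pos=[[0, 0, -0.03], [0, 0, -0.055], [0, 0, -0.07], [0, 0, -0.076], [0, 0, -0.076]], delta_rot=[[0, 0, 0], [0, 0, 0], [0, 0, 0], [0, 0, 0], [0, 0, 0]], claw=[1, 1, 1, 1, 1])

```text
t: 6.97
eef_pos: [475.4, 290.9, 11.0]
tcp_rot: [3.141, 0.0, -0.0]
ft_force: [0.7, 0.4, -0.3]
opening: 0.605
grip_force: 30.0
```

Call:
arm_command(delta_pos=[[0, 0, 0], [0, 0, 0], [0, 0, 0], [0, 0, 0], [0, 0, 0]], delta_rot=[[0, 0, 0], [0, 0, 0], [0, 0, 0], [0, 0, 0], [0, 0, 0]], claw=[1, 1, 1, 1, 1])

```text
t: 7.38
eef_pos: [475.5, 290.9, 11.3]
tcp_rot: [3.142, -0.0, -0.0]
ft_force: [0.4, 1.3, -0.4]
opening: 0.606
grip_force: 30.0
```

Call:
arm_command(delta_pos=[[0, 0, 0], [0, 0, 0], [0, 0, 0], [0, 0, 0], [0, 0, 0]], delta_rot=[[0, 0, 0], [0, 0, 0], [0, 0, 0], [0, 0, 0], [0, 0, 0]], claw=[0.3, 0, 0, 0, 0])

```text
t: 7.8
eef_pos: [475.5, 290.9, 11.2]
tcp_rot: [3.142, -0.0, -0.0]
ft_force: [-1.0, 0.2, -0.3]
opening: 0.896
grip_force: 0.0
```

Call:
arm_command(delta_pos=[[0, 0, 0.02], [0, 0, 0.1], [0, 0, 0.25], [0, 0, 0.4], [0, 0, 0.5]], delta_rot=[[0, 0, 0], [0, 0, 0], [0, 0, 0], [0, 0, 0], [0, 0, 0]], claw=[0, 0, 0, 0, 0])

```text
t: 8.22
eef_pos: [475.9, 291.1, 139.5]
tcp_rot: [-3.141, -0.002, -0.0]
ft_force: [-0.3, -0.0, -0.1]
opening: 1.002
grip_force: 0.0
```

Call:
arm_command(delta_pos=[[0, 0, 0], [-0.1, 0, 0], [-0.2, 0, 0], [-0.24, 0, 0], [-0.24, 0, 0]], delta_rot=[[0, 0, 0], [0, 0, 0], [0, 0, 0], [0, 0, 0], [0, 0, 0]], claw=[0, 0, 0, 0, 0])

```text
t: 8.63
eef_pos: [413.8, 290.8, 136.2]
tcp_rot: [3.141, 0.001, 0.001]
ft_force: [0.0, -0.3, -0.4]
opening: 0.999
grip_force: 0.0
```

```bash
python3 look.py a5; python3 - <<'E'
from h import *
im=cv2.imread("pics/a5.png")[:,:,::-1].copy();c=dict(np.load("pics/a5.npz"));c["k1"]=float(c["k1"])
g=proj(c,[475.3,290.5,13])[0];print(g);print(circ(c,im,"blk",g,55,13))
cv2.imwrite("pics/a5c.png",cv2.resize(im[60:260,130:430],None,fx=2,fy=2)[:,:,::-1])
E
```

```text
8.63 [413.8 290.8 136.2] [3.141e+00 1.000e-03 1.000e-03] [ 0.  -0.3 -0.4] 0.9989700433591646 0.0
[[0.0, -0.97, -0.24, 479.65], [-1.0, -0.0, 0.0, 290.45], [-0.0, 0.24, -0.97, 304.99], [0.0, 0.0, 0.0, 1.0]] [[342.7, 0.0, 275.7], [0.0, 342.7, 205.9], [0.0, 0.0, 1.0]] -0.04420754066689624
[275.84057672 126.74753677]
[475.5 290.6  56.6]
```

View pics/a5c.png

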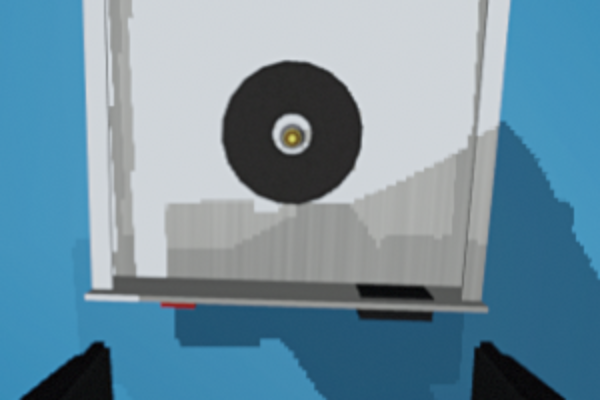

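The pad lies flat and centred on the stud (ring at crop (292,132), stud tip (291,137)). Now to the transformer.

Call:
arm_command(delta_pos=[[0.04, -0.07, 0], [0.1, -0.18, 0], [0.17, -0.29, 0], [0.22, -0.39, 0], [0.27, -0.47, 0]], delta_rot=[[0, 0, 0], [0, 0, 0], [0, 0, 0], [0, 0, 0], [0, 0, 0]], claw=[0, 0, 0, 0, 0])

```text
t: 9.1
eef_pos: [485.1, 171.5, 136.0]
tcp_rot: [3.141, -0.001, -0.001]
ft_force: [-1.0, -0.2, 0.1]
opening: 1.0
grip_force: 0.0
```

Call:
arm_command(delta_pos=[[0.06, -0.1, 0], [0.12, -0.2, 0], [0.17, -0.29, 0], [0.22, -0.39, 0], [0.27, -0.47, 0]], delta_rot=[[0, 0, 0], [0, 0, 0], [0, 0, 0], [0, 0, 0], [0, 0, 0]], claw=[0, 0, 0, 0, 0])

```text
t: 9.52
eef_pos: [552.3, 53.5, 135.9]
tcp_rot: [3.141, -0.0, -0.001]
ft_force: [-1.0, 0.8, 0.2]
opening: 0.998
grip_force: 0.0
```

Call:
arm_command(delta_pos=[[0.08, -0.14, 0], [0.16, -0.26, 0], [0.22, -0.37, 0], [0.26, -0.44, 0], [0.27, -0.47, 0]], delta_rot=[[0, 0, 0], [0, 0, 0], [0, 0, 0], [0, 0, 0], [0, 0, 0]], claw=[0, 0, 0, 0, 0])

```text
t: 9.93
eef_pos: [620.2, -65.1, 135.5]
tcp_rot: [3.141, -0.001, -0.003]
ft_force: [-1.1, 0.0, -0.3]
opening: 0.998
grip_force: 0.0
```

Call:
arm_command(delta_pos=[[0, 0, 0], [0, 0, 0], [0, 0, 0], [0, 0, 0], [0, 0, 0]], delta_rot=[[0, 0, 0], [0, 0, 0], [0, 0, 0], [0, 0, 0], [0, 0, 0]], claw=[0, 0, 0, 0, 0])

```text
t: 10.35
eef_pos: [617.8, -60.6, 136.4]
tcp_rot: [3.141, -0.0, 0.001]
ft_force: [0.9, -0.4, 0.2]
opening: 1.003
grip_force: 0.0
```

```bash
python3 look.py b1; python3 - <<'E'
from h import *
im=cv2.imread("pics/b1.png")[:,:,::-1].copy();c=dict(np.load("pics/b1.npz"));c["k1"]=float(c["k1"])
for n,k,p,z,w in [("tr","yel",(683,-61),22,62),("red","red",(683.5,61),5,55)]:
    g=proj(c,[*p,z])[0];print(n,g,circ(c,im,k,g,w,z))
E
```

```text
10.35 [617.8 -60.6 136.4] [ 3.141e+00 -0.000e+00  1.000e-03] [ 0.9 -0.4  0.2] 1.0030678528747186 0.0
[[0.0, -0.97, -0.24, 683.49], [-1.0, -0.0, 0.0, -61.04], [-0.0, 0.24, -0.97, 305.24], [0.0, 0.0, 0.0, 1.0]] [[342.7, 0.0, 275.7], [0.0, 342.7, 205.9], [0.0, 0.0, 1.0]] -0.04420754066689624
tr [276.02011774 122.39574732] [682.9 -63.3  63.3]
red [134.15478929 122.20071849] [682.8  58.3  64.2]
```

View pics/b1.png

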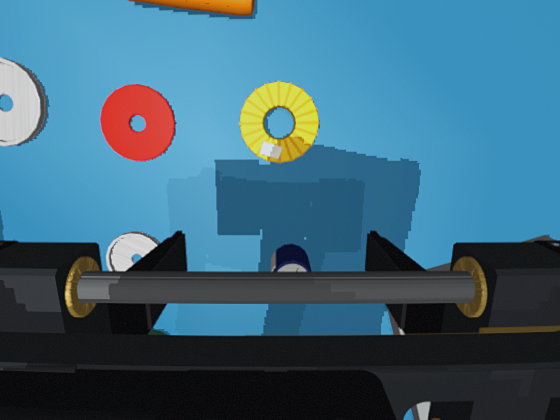

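Transformer at (279,122), giving (683,-63). I'll move over it, go down and grip.

Call:
arm_command(delta_pos=[[0.08, -0.006, 0], [0.16, -0.006, 0], [0.22, -0.006, 0], [0.26, -0.006, -0.06], [0.26, -0.006, -0.16]], delta_rot=[[0, 0, 0], [0, 0, 0], [0, 0, 0], [0, 0, 0], [0, 0, 0]], claw=[0, 0, 0, 0, 0])

```text
t: 10.82
eef_pos: [685.9, -62.8, 98.1]
tcp_rot: [3.14, -0.006, 0.001]
ft_force: [0.1, 0.6, 0.1]
opening: 1.001
grip_force: 0.0
```

Call:
arm_command(delta_pos=[[0, 0, 0], [0, 0, 0], [0, 0, -0.06], [0, 0, -0.12], [0, 0, -0.18]], delta_rot=[[0, 0, 0], [0, 0, 0], [0, 0, 0], [0, 0, 0], [0, 0, 0]], claw=[0, 0, 0, 0, 0])

```text
t: 11.23
eef_pos: [683.6, -63.0, 52.8]
tcp_rot: [3.141, -0.002, 0.0]
ft_force: [-0.4, -0.2, 0.5]
opening: 0.997
grip_force: 0.0
```

Call:
arm_command(delta_pos=[[0, 0, -0.06], [0, 0, -0.12], [0, 0, -0.16], [0, 0, -0.19], [0, 0, -0.19]], delta_rot=[[0, 0, 0], [0, 0, 0], [0, 0, 0], [0, 0, 0], [0, 0, 0]], claw=[0, 0, 0, 0, 0])

```text
t: 11.65
eef_pos: [682.7, -63.0, 3.2]
tcp_rot: [-3.141, 0.001, -0.0]
ft_force: [-0.2, 0.3, 0.8]
opening: 0.998
grip_force: 0.0
```

Call:
arm_command(delta_pos=[[0, 0, 0], [0, 0, 0], [0, 0, 0], [0, 0, 0], [0, 0, 0]], delta_rot=[[0, 0, 0], [0, 0, 0], [0, 0, 0], [0, 0, 0], [0, 0, 0]], claw=[0, 0, 1, 1, 1])

```text
t: 12.07
eef_pos: [683.2, -63.1, 4.2]
tcp_rot: [3.141, -0.001, -0.0]
ft_force: [0.7, -0.6, 0.3]
opening: 0.846
grip_force: 0.0
```

Call:
arm_command(delta_pos=[[0, 0, 0], [0, 0, 0], [0, 0, 0], [0, 0, 0], [0, 0, 0]], delta_rot=[[0, 0, 0], [0, 0, 0], [0, 0, 0], [0, 0, 0], [0, 0, 0]], claw=[1, 1, 1, 1, 1])

```text
t: 12.48
eef_pos: [683.0, -63.1, 3.7]
tcp_rot: [3.142, 0.0, -0.0]
ft_force: [0.9, 0.6, 1.0]
opening: 0.653
grip_force: 30.0
```

Call:
arm_command(delta_pos=[[0, 0, 0.03], [0, 0, 0.1], [0, 0, 0.22], [0, 0, 0.36], [0, 0, 0.46]], delta_rot=[[0, 0, 0], [0, 0, 0], [0, 0, 0], [0, 0, 0], [0, 0, 0]], claw=[1, 1, 1, 1, 1])

```text
t: 12.9
eef_pos: [683.1, -63.1, 121.2]
tcp_rot: [3.141, -0.001, 0.0]
ft_force: [1.2, -0.7, -4.3]
opening: 0.657
grip_force: 30.0
```

Call:
arm_command(delta_pos=[[-0.03, 0.04, 0], [-0.1, 0.13, 0], [-0.19, 0.25, 0], [-0.28, 0.36, 0], [-0.357, 0.47, 0]], delta_rot=[[0, 0, 0], [0, 0, 0], [0, 0, 0], [0, 0, 0], [0, 0, 0]], claw=[1, 1, 1, 1, 1])

```text
t: 13.32
eef_pos: [591.1, 55.7, 117.7]
tcp_rot: [-3.142, 0.003, -0.0]
ft_force: [1.3, -0.7, -3.5]
opening: 0.656
grip_force: 30.0
```

Call:
arm_command(delta_pos=[[-0.07, 0.1, 0], [-0.14, 0.2, 0], [-0.21, 0.29, 0], [-0.28, 0.38, 0], [-0.357, 0.47, 0]], delta_rot=[[0, 0, 0], [0, 0, 0], [0, 0, 0], [0, 0, 0], [0, 0, 0]], claw=[1, 1, 1, 1, 1])

```text
t: 13.73
eef_pos: [502.7, 172.9, 118.0]
tcp_rot: [3.141, 0.001, -0.0]
ft_force: [0.3, 0.4, -4.7]
opening: 0.655
grip_force: 30.0
```

Call:
arm_command(delta_pos=[[-0.1, 0.13, 0], [-0.19, 0.25, 0], [-0.27, 0.36, 0], [-0.33, 0.44, 0], [-0.357, 0.47, 0]], delta_rot=[[0, 0, 0], [0, 0, 0], [0, 0, 0], [0, 0, 0], [0, 0, 0]], claw=[1, 1, 1, 1, 1])

```text
t: 14.15
eef_pos: [412.3, 291.3, 118.1]
tcp_rot: [3.141, 0.002, 0.003]
ft_force: [-0.1, 0.5, -3.5]
opening: 0.656
grip_force: 30.0
```

Call:
arm_command(delta_pos=[[0, 0, 0], [0, 0, 0], [0, 0, 0], [0, 0, 0], [0, 0, 0]], delta_rot=[[0, 0, 0], [0, 0, 0], [0, 0, 0], [0, 0, 0], [0, 0, 0]], claw=[1, 1, 1, 1, 1])

```text
t: 14.57
eef_pos: [415.8, 288.6, 118.5]
tcp_rot: [3.141, 0.0, -0.002]
ft_force: [-1.1, 0.2, -4.5]
opening: 0.651
grip_force: 30.0
```

```bash
python3 look.py b2
```

```text
14.57 [415.8 288.6 118.5] [ 3.141e+00  0.000e+00 -2.000e-03] [-1.1  0.2 -4.5] 0.6509759471775488 29.95927061070688
[[-0.0, -0.97, -0.24, 481.54], [-1.0, 0.0, 0.0, 287.99], [-0.0, 0.24, -0.97, 287.37], [0.0, 0.0, 0.0, 1.0]] [[342.7, 0.0, 275.7], [0.0, 342.7, 205.9], [0.0, 0.0, 1.0]] -0.04420754066689624
```

View pics/b2.png

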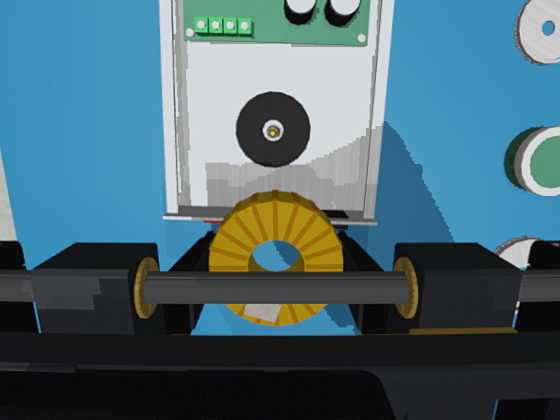

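Transformer is held level (ring 209–343 by 190–326); stud tip at (272,132).

```bash
python3 - <<'E'
from h import *
c=dict(np.load("pics/b2.npz"));c["k1"]=float(c["k1"])
print(toz(c,[(272.3,132)],55),toz(c,[(276,190),(276,326),(209,258),(343,258)],[140.8][0])); 
print(toz(c,[(276,190),(276,326),(209,258),(343,258)],131)); print(state()["eef_pos"])
im=cv2.imread("pics/b2.png")[:,:,::-1].copy();print(circ(c,im,"blk",(273,130),45,13))
E
```

```text
[[474.85597083 290.47191644]] [[452.55496607 288.03280737]
 [385.41899188 288.10625174]
 [420.82263815 318.82499159]
 [420.76454421 257.32129823]]
[[450.61705249 288.03559261]
 [378.99228161 288.11394756]
 [416.76306074 320.88658145]
 [416.70108256 255.27067288]]
[415.7593238  288.70067851 118.54736068]
[475.2 290.5  56.8]
```

Call:
arm_command(delta_pos=[[0.05, 0.002, 0], [0.11, 0.004, 0], [0.17, 0.006, 0], [0.21, 0.006, 0], [0.24, 0.006, 0]], delta_rot=[[0, 0, 0], [0, 0, 0], [0, 0, 0], [0, 0, 0], [0, 0, 0]], claw=[1, 1, 1, 1, 1])

```text
t: 15.03
eef_pos: [476.3, 290.4, 118.5]
tcp_rot: [3.141, -0.0, -0.001]
ft_force: [-0.0, -0.0, -2.7]
opening: 0.65
grip_force: 30.0
```

Call:
arm_command(delta_pos=[[0, 0, 0], [0, 0, -0.03], [0, 0, -0.08], [0, 0, -0.13], [0, 0, -0.18]], delta_rot=[[0, 0, 0], [0, 0, 0], [0, 0, 0], [0, 0, 0], [0, 0, 0]], claw=[1, 1, 1, 1, 1])

```text
t: 15.45
eef_pos: [474.2, 290.8, 72.8]
tcp_rot: [3.141, 0.001, 0.0]
ft_force: [-0.7, 0.1, -3.7]
opening: 0.653
grip_force: 30.0
```

Call:
arm_command(delta_pos=[[0, 0, -0.04], [0, 0, -0.08], [0, 0, -0.12], [0, 0, -0.15], [0, 0, -0.17]], delta_rot=[[0, 0, 0], [0, 0, 0], [0, 0, 0], [0, 0, 0], [0, 0, 0]], claw=[1, 1, 1, 1, 1])

```text
t: 15.87
eef_pos: [474.9, 290.8, 30.1]
tcp_rot: [3.141, 0.001, -0.0]
ft_force: [-1.0, -0.3, -3.2]
opening: 0.653
grip_force: 30.0
```

Call:
arm_command(delta_pos=[[0, 0, -0.015], [0, 0, -0.03], [0, 0, -0.042], [0, 0, -0.05], [0, 0, -0.056]], delta_rot=[[0, 0, 0], [0, 0, 0], [0, 0, 0], [0, 0, 0], [0, 0, 0]], claw=[1, 1, 1, 1, 1])

```text
t: 16.28
eef_pos: [475.3, 290.9, 17.1]
tcp_rot: [-3.142, -0.0, -0.0]
ft_force: [-0.9, 0.2, -3.9]
opening: 0.654
grip_force: 30.0
```

Call:
arm_command(delta_pos=[[0, 0, 0], [0, 0, 0], [0, 0, 0], [0, 0, 0], [0, 0, 0]], delta_rot=[[0, 0, 0], [0, 0, 0], [0, 0, 0], [0, 0, 0], [0, 0, 0]], claw=[1, 1, 1, 1, 1])

```text
t: 16.7
eef_pos: [475.3, 290.9, 17.3]
tcp_rot: [-3.142, -0.0, -0.0]
ft_force: [0.5, 0.3, -4.5]
opening: 0.654
grip_force: 30.0
```

Call:
arm_command(delta_pos=[[0, 0, -0.001], [0, 0, -0.002], [0, 0, -0.003], [0, 0, -0.003], [0, 0, -0.003]], delta_rot=[[0, 0, 0], [0, 0, 0], [0, 0, 0], [0, 0, 0], [0, 0, 0]], claw=[1, 1, 1, 1, 1])

```text
t: 17.12
eef_pos: [475.3, 290.9, 16.7]
tcp_rot: [3.142, -0.0, -0.0]
ft_force: [-0.7, -0.9, 3.4]
opening: 0.655
grip_force: 30.0
```

Call:
arm_command(delta_pos=[[0, 0, 0], [0, 0, 0], [0, 0, 0], [0, 0, 0], [0, 0, 0]], delta_rot=[[0, 0, 0], [0, 0, 0], [0, 0, 0], [0, 0, 0], [0, 0, 0]], claw=[0.3, 0.1, 0, 0, 0])

```text
t: 17.53
eef_pos: [475.3, 290.9, 16.4]
tcp_rot: [3.142, -0.0, -0.0]
ft_force: [0.3, -0.1, -0.0]
opening: 0.922
grip_force: 0.0
```

Call:
arm_command(delta_pos=[[0, 0, 0.02], [0, 0, 0.1], [0, 0, 0.25], [0, 0, 0.4], [0, 0, 0.48]], delta_rot=[[0, 0, 0], [0, 0, 0], [0, 0, 0], [0, 0, 0], [0, 0, 0]], claw=[0, 0, 0, 0, 0])

```text
t: 17.95
eef_pos: [476.0, 291.3, 140.4]
tcp_rot: [-3.14, -0.003, 0.0]
ft_force: [0.6, -0.4, 0.2]
opening: 0.999
grip_force: 0.0
```

Call:
arm_command(delta_pos=[[0, 0, 0], [-0.1, 0, 0], [-0.2, 0, 0], [-0.24, 0, 0], [-0.24, 0, 0]], delta_rot=[[0, 0, 0], [0, 0, 0], [0, 0, 0], [0, 0, 0], [0, 0, 0]], claw=[0, 0, 0, 0, 0])

```text
t: 18.37
eef_pos: [413.5, 290.8, 136.3]
tcp_rot: [3.141, 0.001, 0.001]
ft_force: [-0.1, 0.7, 0.1]
opening: 0.999
grip_force: 0.0
```

```bash
python3 look.py b3; python3 - <<'E'
from h import *
im=cv2.imread("pics/b3.png")[:,:,::-1].copy();c=dict(np.load("pics/b3.npz"));c["k1"]=float(c["k1"])
g=proj(c,[475.3,290.5,36])[0];print(g);print(circ(c,im,"yel",g,75,36))
cv2.imwrite("pics/b3c.png",cv2.resize(im[40:240,130:430],None,fx=2,fy=2)[:,:,::-1])
E
```

```text
18.37 [413.5 290.8 136.3] [3.141e+00 1.000e-03 1.000e-03] [-0.1  0.7  0.1] 0.9992322681972571 0.0
[[0.0, -0.97, -0.24, 479.4], [-1.0, -0.0, 0.0, 290.45], [-0.0, 0.24, -0.97, 305.1], [0.0, 0.0, 0.0, 1.0]] [[342.7, 0.0, 275.7], [0.0, 342.7, 205.9], [0.0, 0.0, 1.0]] -0.04420754066689624
[275.79555633 126.79961396]
[475.4 290.6  63. ]
```

View pics/b3c.png

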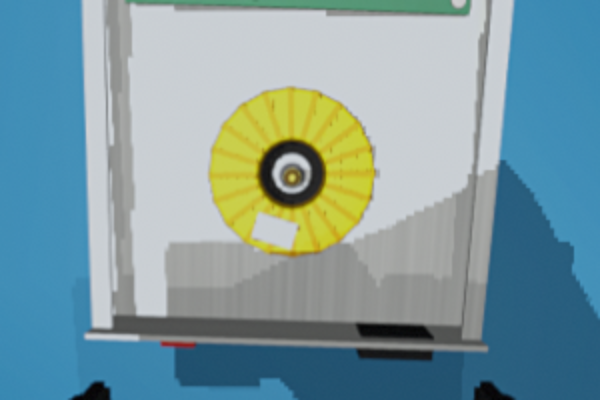

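The transformer is seated around the stud, centred within 0.3 mm. Next, the red disc.

Call:
arm_command(delta_pos=[[0.05, -0.06, 0], [0.13, -0.15, 0], [0.22, -0.26, 0], [0.32, -0.37, 0], [0.404, -0.464, 0]], delta_rot=[[0, 0, 0], [0, 0, 0], [0, 0, 0], [0, 0, 0], [0, 0, 0]], claw=[0, 0, 0, 0, 0])

```text
t: 18.83
eef_pos: [519.0, 173.0, 136.3]
tcp_rot: [3.142, -0.001, -0.0]
ft_force: [-1.0, 0.1, -0.1]
opening: 1.002
grip_force: 0.0
```

Call:
arm_command(delta_pos=[[0.1, -0.12, 0], [0.2, -0.23, 0], [0.3, -0.34, 0], [0.37, -0.42, 0], [0.404, -0.464, 0]], delta_rot=[[0, 0, 0], [0, 0, 0], [0, 0, 0], [0, 0, 0], [0, 0, 0]], claw=[0, 0, 0, 0, 0])

```text
t: 19.25
eef_pos: [620.3, 55.7, 135.8]
tcp_rot: [3.141, -0.001, -0.003]
ft_force: [0.1, -0.3, 0.2]
opening: 1.0
grip_force: 0.0
```

Call:
arm_command(delta_pos=[[0, 0, 0], [0, 0, 0], [0, 0, 0], [0, 0, 0], [0, 0, 0]], delta_rot=[[0, 0, 0], [0, 0, 0], [0, 0, 0], [0, 0, 0], [0, 0, 0]], claw=[0, 0, 0, 0, 0])

```text
t: 19.67
eef_pos: [616.8, 60.0, 136.6]
tcp_rot: [3.142, -0.0, 0.001]
ft_force: [-0.5, -0.2, 0.0]
opening: 1.002
grip_force: 0.0
```

```bash
python3 look.py c1; python3 - <<'E'
from h import *
im=cv2.imread("pics/c1.png")[:,:,::-1].copy();c=dict(np.load("pics/c1.npz"));c["k1"]=float(c["k1"])
for n,k,p,z,w in [("red","red",(683,58.5),5,60),("w2","wht",(556,73),8,40)]:
    g=proj(c,[*p,z])[0];print(n,g,circ(c,im,k,g,w,z))
E
```

```text
19.67 [616.8  60.  136.6] [ 3.142e+00 -0.000e+00  1.000e-03] [-0.5 -0.2  0. ] 1.0020723609167903 0.0
[[0.0, -0.97, -0.24, 682.47], [-1.0, -0.0, 0.0, 59.53], [-0.0, 0.24, -0.97, 305.47], [0.0, 0.0, 0.0, 1.0]] [[342.7, 0.0, 275.7], [0.0, 342.7, 205.9], [0.0, 0.0, 1.0]] -0.04420754066689624
red [277.28497394 121.11193257] [682.8  59.4  64. ]
w2 [261.37889964 261.29911174] [557.4  72.1  55.1]
```

Call:
arm_command(delta_pos=[[0.08, 0.003, 0], [0.16, 0.003, 0], [0.22, 0.003, 0], [0.262, 0.003, -0.06], [0.262, 0.003, -0.16]], delta_rot=[[0, 0, 0], [0, 0, 0], [0, 0, 0], [0, 0, 0], [0, 0, 0]], claw=[0, 0, 0, 0, 0])

```text
t: 20.13
eef_pos: [685.6, 60.2, 98.4]
tcp_rot: [3.141, -0.006, 0.001]
ft_force: [0.9, -0.3, 0.3]
opening: 1.003
grip_force: 0.0
```

Call:
arm_command(delta_pos=[[0, 0, 0], [0, 0, 0], [0, 0, -0.06], [0, 0, -0.12], [0, 0, -0.18]], delta_rot=[[0, 0, 0], [0, 0, 0], [0, 0, 0], [0, 0, 0], [0, 0, 0]], claw=[0, 0, 0, 0, 0])

```text
t: 20.55
eef_pos: [683.2, 60.0, 53.1]
tcp_rot: [3.141, -0.003, 0.0]
ft_force: [0.1, 0.4, 0.4]
opening: 0.997
grip_force: 0.0
```

Call:
arm_command(delta_pos=[[0, 0, -0.06], [0, 0, -0.12], [0, 0, -0.16], [0, 0, -0.185], [0, 0, -0.195]], delta_rot=[[0, 0, 0], [0, 0, 0], [0, 0, 0], [0, 0, 0], [0, 0, 0]], claw=[0, 0, 0, 0, 0])

```text
t: 20.97
eef_pos: [682.8, 59.8, 2.8]
tcp_rot: [3.142, -0.0, 0.0]
ft_force: [0.2, 0.0, 0.6]
opening: 1.0
grip_force: 0.0
```

Call:
arm_command(delta_pos=[[0, 0, 0], [0, 0, 0], [0, 0, 0], [0, 0, 0], [0, 0, 0]], delta_rot=[[0, 0, 0], [0, 0, 0], [0, 0, 0], [0, 0, 0], [0, 0, 0]], claw=[0, 0, 1, 1, 1])

```text
t: 21.38
eef_pos: [683.0, 59.7, 3.2]
tcp_rot: [3.141, -0.001, -0.0]
ft_force: [-0.2, 0.0, 0.6]
opening: 0.845
grip_force: 0.0
```

Call:
arm_command(delta_pos=[[0, 0, 0], [0, 0, 0], [0, 0, 0], [0, 0, 0], [0, 0, 0]], delta_rot=[[0, 0, 0], [0, 0, 0], [0, 0, 0], [0, 0, 0], [0, 0, 0]], claw=[1, 1, 1, 1, 1])

```text
t: 21.8
eef_pos: [682.8, 59.6, 2.8]
tcp_rot: [3.141, -0.0, -0.0]
ft_force: [0.2, 0.3, 0.9]
opening: 0.68
grip_force: 30.0
```

Call:
arm_command(delta_pos=[[0, 0, 0.03], [0, 0, 0.1], [0, 0, 0.22], [0, 0, 0.36], [0, 0, 0.44]], delta_rot=[[0, 0, 0], [0, 0, 0], [0, 0, 0], [0, 0, 0], [0, 0, 0]], claw=[1, 1, 1, 1, 1])

```text
t: 22.22
eef_pos: [683.6, 59.7, 116.5]
tcp_rot: [3.141, -0.003, -0.0]
ft_force: [0.8, -0.3, -0.1]
opening: 0.68
grip_force: 30.0
```

Call:
arm_command(delta_pos=[[-0.07, 0.06, 0], [-0.17, 0.15, 0], [-0.29, 0.25, 0], [-0.41, 0.36, 0], [-0.535, 0.46, 0]], delta_rot=[[0, 0, 0], [0, 0, 0], [0, 0, 0], [0, 0, 0], [0, 0, 0]], claw=[1, 1, 1, 1, 1])

```text
t: 22.63
eef_pos: [547.7, 175.5, 113.2]
tcp_rot: [-3.141, -0.001, -0.001]
ft_force: [0.8, 0.1, -1.6]
opening: 0.677
grip_force: 30.0
```

Call:
arm_command(delta_pos=[[-0.12, 0.1, 0], [-0.25, 0.21, 0], [-0.37, 0.32, 0], [-0.47, 0.4, 0], [-0.535, 0.46, 0]], delta_rot=[[0, 0, 0], [0, 0, 0], [0, 0, 0], [0, 0, 0], [0, 0, 0]], claw=[1, 1, 1, 1, 1])

```text
t: 23.05
eef_pos: [412.7, 291.0, 113.2]
tcp_rot: [3.142, 0.0, 0.001]
ft_force: [0.1, -0.0, 0.3]
opening: 0.675
grip_force: 30.0
```

Call:
arm_command(delta_pos=[[0, 0, 0], [0, 0, 0], [0, 0, 0], [0, 0, 0], [0, 0, 0]], delta_rot=[[0, 0, 0], [0, 0, 0], [0, 0, 0], [0, 0, 0], [0, 0, 0]], claw=[1, 1, 1, 1, 1])

```text
t: 23.47
eef_pos: [416.0, 289.0, 112.7]
tcp_rot: [3.142, -0.0, -0.001]
ft_force: [0.2, 0.7, 0.2]
opening: 0.677
grip_force: 30.0
```

```bash
python3 look.py c2; cat > meas.py <<'E'
from h import *
import sys
n,zt=sys.argv[1],float(sys.argv[2])
im=cv2.imread(f"pics/{n}.png")[:,:,::-1].copy();c=dict(np.load(f"pics/{n}.npz"));c["k1"]=float(c["k1"])
m=mask(im,"red")if sys.argv[3]=="red" else mask(im,"wht")
y0=195;w=np.zeros_like(m);w[y0:272,200:350]=1;m*=w
cs,hi=cv2.findContours(m,cv2.RETR_CCOMP,cv2.CHAIN_APPROX_NONE)
for k,q in enumerate(cs):
    if len(q)>40: 
        q=q.reshape(-1,2);e=cv2.fitEllipse(q.reshape(-1,1,2));print("hole" if hi[0,k,3]>=0 else "outer",np.round(e[0],1),np.round(e[1],1),toz(c,[e[0]],zt).round(1), q.min(0),q.max(0))
g=proj(c,[475.2,290.4,55])[0];x,y=map(int,g);print("stud guess",g)
h=cv2.cvtColor(im,cv2.COLOR_RGB2HSV)[y-6:y+8,x-8:x+9]
b=(h[...,2]>190)&(h[...,1]>90); ys,xs=np.nonzero(b)
if len(xs): p=(xs.mean()+x-8,ys.mean()+y-6);print("tip",p,len(xs),toz(c,[p],55).round(1))
E
python3 meas.py c2 115 red
```

```text
23.47 [416.  289.  112.7] [ 3.142e+00 -0.000e+00 -1.000e-03] [0.2 0.7 0.2] 0.6774130660523863 29.99976883060299
[[-0.0, -0.97, -0.24, 481.69], [-1.0, 0.0, 0.0, 288.38], [-0.0, 0.24, -0.97, 281.5], [0.0, 0.0, 0.0, 1.0]] [[342.7, 0.0, 275.7], [0.0, 342.7, 205.9], [0.0, 0.0, 1.0]] -0.04420754066689624
outer [275.1 236. ] [ 83.  133.7] [[424.8 288.9]] [203 195] [337 271]
hole [275.6 249.3] [25.9 28.3] [[417.6 288.7]] [261 236] [290 262]
stud guess [272.9692537  132.04719077]
tip (np.float64(272.875), np.float64(133.875)) 8 [[474.  290.5]]
```

View pics/c2.png

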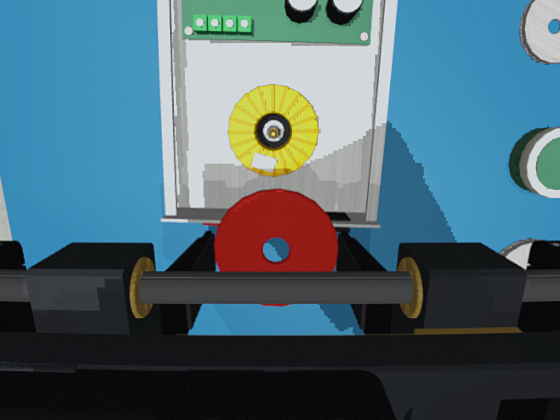

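Disc is flat in the grip, hole at (276,249), stud tip at (273,133). Moving over the stud and lowering slowly.

Call:
arm_command(delta_pos=[[0.05, 0.005, 0], [0.11, 0.005, 0], [0.17, 0.005, 0], [0.21, 0.005, 0], [0.239, 0.005, 0]], delta_rot=[[0, 0, 0], [0, 0, 0], [0, 0, 0], [0, 0, 0], [0, 0, 0]], claw=[1, 1, 1, 1, 1])

```text
t: 23.93
eef_pos: [476.2, 290.4, 112.5]
tcp_rot: [3.141, -0.0, -0.001]
ft_force: [-1.3, -0.3, 0.1]
opening: 0.673
grip_force: 30.0
```

Call:
arm_command(delta_pos=[[0, 0, 0], [0, 0, -0.05], [0, 0, -0.1], [0, 0, -0.15], [0, 0, -0.18]], delta_rot=[[0, 0, 0], [0, 0, 0], [0, 0, 0], [0, 0, 0], [0, 0, 0]], claw=[1, 1, 1, 1, 1])

```text
t: 24.35
eef_pos: [474.1, 290.6, 66.6]
tcp_rot: [3.141, 0.001, -0.0]
ft_force: [-0.9, -0.0, -0.2]
opening: 0.677
grip_force: 30.0
```

Call:
arm_command(delta_pos=[[0, 0, 0], [0, 0, 0], [0, 0, 0], [0, 0, 0], [0, 0, 0]], delta_rot=[[0, 0, 0], [0, 0, 0], [0, 0, 0], [0, 0, 0], [0, 0, 0]], claw=[1, 1, 1, 1, 1])

```text
t: 24.77
eef_pos: [475.2, 291.0, 68.3]
tcp_rot: [-3.141, -0.001, -0.0]
ft_force: [0.4, -0.7, -1.0]
opening: 0.676
grip_force: 30.0
```

```bash
python3 look.py c3; python3 meas.py c3 65 red; python3 - <<'E'
from h import *
im=cv2.imread("pics/c3.png");h=cv2.cvtColor(im,cv2.COLOR_BGR2HSV)
for r in range(234,266,2): print(r,' '.join('%3d/%3d/%3d'%tuple(h[r,x]) for x in range(260,294,3)))
E
```

```text
24.77 [475.2 291.   68.3] [-3.141e+00 -1.000e-03 -0.000e+00] [ 0.4 -0.7 -1. ] 0.6757702385845389 29.999955233652145
[[0.0, -0.97, -0.24, 540.73], [-1.0, -0.0, 0.0, 290.42], [-0.0, 0.24, -0.97, 237.16], [0.0, 0.0, 0.0, 1.0]] [[342.7, 0.0, 275.7], [0.0, 342.7, 205.9], [0.0, 0.0, 1.0]] -0.04420754066689624
outer [275.7 236.1] [ 83.3 132.1] [[482.  290.6]] [214 195] [337 271]
hole [275.8 249.5] [25.7 28.4] [[474.5 290.6]] [261 236] [290 262]
stud guess [276.17371887 241.89586487]
234   1/214/149   1/214/149   1/214/151   1/214/150   1/214/151   1/211/151   1/218/150   1/211/151   1/212/150   1/211/151   1/217/149   1/211/149
236   1/217/149   1/212/150   1/219/149   1/214/150   0/215/148   1/222/148   1/222/148   0/214/150   2/218/150   1/214/149   1/216/149   1/219/149
238   1/219/149   1/211/150   1/219/150   4/226/139  12/183/106  17/173/ 99  15/181/104   8/207/122   1/221/148   2/218/150   1/216/149   1/217/149
240   1/214/150   1/216/149   2/222/138  23/225/103  20/173/ 87  19/174/ 97  20/170/ 93  23/207/ 90  14/226/115   0/221/149   1/212/150   1/217/149
242   1/216/150   0/217/149
[... 1048 characters left out ...]
  21/253/154  24/226/173  22/255/156  23/237/166  24/228/173  21/250/155  15/230/111   1/215/148   1/216/150
258   1/211/150   0/219/141  10/228/102  20/136/148  23/211/174  22/255/157  23/237/167  24/229/175  20/244/142   1/227/111   1/217/149   1/216/150
260   1/219/149   1/211/150   0/226/116   4/ 80/111  18/ 40/142  18/ 89/144  22/234/157  22/227/136   1/212/ 95   1/215/146   1/219/149   1/221/149
262   1/218/150   1/219/149   1/212/150   1/230/113   0/204/ 95   2/206/ 89   2/214/ 93 179/224/ 98   1/219/140   1/221/148   1/216/150   1/217/149
264   1/214/150   1/217/149   1/212/150   1/214/150   1/212/142   1/214/138   1/219/140   1/214/148   1/217/149   1/222/149   1/219/149   1/214/150
```

The stud tip lines up with the disc hole to within 1 mm, so I lower it.

Call:
arm_command(delta_pos=[[0, 0, -0.02], [0, 0, -0.045], [0, 0, -0.07], [0, 0, -0.09], [0, 0, -0.1]], delta_rot=[[0, 0, 0], [0, 0, 0], [0, 0, 0], [0, 0, 0], [0, 0, 0]], claw=[1, 1, 1, 1, 1])

```text
t: 25.23
eef_pos: [474.7, 290.7, 41.6]
tcp_rot: [3.141, 0.001, -0.0]
ft_force: [-4.0, -4.1, 28.7]
opening: 0.677
grip_force: 30.0
```

Call:
arm_command(delta_pos=[[0, 0, -0.001], [0, 0, -0.002], [0, 0, -0.002], [0, 0, -0.002], [0, 0, -0.002]], delta_rot=[[0, 0, 0], [0, 0, 0], [0, 0, 0], [0, 0, 0], [0, 0, 0]], claw=[1, 1, 1, 1, 1])

```text
t: 25.65
eef_pos: [475.0, 290.9, 42.2]
tcp_rot: [3.142, -0.0, -0.0]
ft_force: [-0.2, 0.8, -0.9]
opening: 0.677
grip_force: 30.0
```

Call:
arm_command(delta_pos=[[0, 0, 0], [0, 0, 0], [0, 0, 0], [0, 0, 0], [0, 0, 0]], delta_rot=[[0, 0, 0], [0, 0, 0], [0, 0, 0], [0, 0, 0], [0, 0, 0]], claw=[0.3, 0.1, 0, 0, 0])

```text
t: 26.07
eef_pos: [475.0, 290.9, 42.2]
tcp_rot: [3.142, -0.0, -0.0]
ft_force: [-0.1, 0.1, -0.4]
opening: 0.923
grip_force: 0.0
```

Call:
arm_command(delta_pos=[[0, 0, 0.02], [0, 0, 0.1], [0, 0, 0.22], [0, 0, 0.33], [0, 0, 0.38]], delta_rot=[[0, 0, 0], [0, 0, 0], [0, 0, 0], [0, 0, 0], [0, 0, 0]], claw=[0, 0, 0, 0, 0])

```text
t: 26.48
eef_pos: [475.8, 291.3, 140.6]
tcp_rot: [-3.14, -0.003, -0.0]
ft_force: [0.5, 0.1, -0.3]
opening: 0.998
grip_force: 0.0
```

Call:
arm_command(delta_pos=[[0, 0, 0], [-0.1, 0, 0], [-0.2, 0, 0], [-0.24, 0, 0], [-0.24, 0, 0]], delta_rot=[[0, 0, 0], [0, 0, 0], [0, 0, 0], [0, 0, 0], [0, 0, 0]], claw=[0, 0, 0, 0, 0])

```text
t: 26.9
eef_pos: [413.2, 290.8, 136.8]
tcp_rot: [3.141, 0.002, 0.001]
ft_force: [1.2, -0.3, 0.5]
opening: 1.001
grip_force: 0.0
```

```bash
python3 look.py c4; python3 - <<'E'
from h import *
im=cv2.imread("pics/c4.png")[:,:,::-1].copy();c=dict(np.load("pics/c4.npz"));c["k1"]=float(c["k1"])
g=proj(c,[475.3,290.5,44])[0];print(g);print(circ(c,im,"red",g,80,44),circ(c,im,"wht",proj(c,[556.5,73,8])[0],45,8))
m=mask(im,"yel");x,y=map(int,g);ys,xs=np.nonzero(m[y-80:y+80,x-80:x+80]);print("yellow px",len(xs), (xs.mean(),ys.mean()) if len(xs) else '')
E
```

```text
26.9 [413.2 290.8 136.8] [3.141e+00 2.000e-03 1.000e-03] [ 1.2 -0.3  0.5] 1.0008255534389872 0.0
[[0.0, -0.97, -0.24, 479.13], [-1.0, -0.0, 0.0, 290.43], [-0.0, 0.24, -0.97, 305.56], [0.0, 0.0, 0.0, 1.0]] [[342.7, 0.0, 275.7], [0.0, 342.7, 205.9], [0.0, 0.0, 1.0]] -0.04420754066689624
[275.71369616 126.470721  ]
[475.4 290.6  63.6] [554.3  75.9  52. ]
yellow px 52 (np.float64(80.32692307692308), np.float64(81.61538461538461))
```

Disc is flat and centred at (475.4,290.6). Now the 56 mm washer.

Call:
arm_command(delta_pos=[[0.02, -0.06, 0], [0.05, -0.15, 0], [0.09, -0.25, 0], [0.12, -0.35, 0], [0.152, -0.436, 0]], delta_rot=[[0, 0, 0], [0, 0, 0], [0, 0, 0], [0, 0, 0], [0, 0, 0]], claw=[0, 0, 0, 0, 0])

```text
t: 27.37
eef_pos: [454.7, 180.4, 136.9]
tcp_rot: [3.141, -0.0, -0.0]
ft_force: [0.6, -0.4, 0.1]
opening: 1.002
grip_force: 0.0
```

Call:
arm_command(delta_pos=[[0.04, -0.1, 0], [0.08, -0.21, 0], [0.11, -0.32, 0], [0.14, -0.4, 0], [0.152, -0.436, 0]], delta_rot=[[0, 0, 0], [0, 0, 0], [0, 0, 0], [0, 0, 0], [0, 0, 0]], claw=[0, 0, 0, 0, 0])

```text
t: 27.78
eef_pos: [493.1, 70.3, 136.9]
tcp_rot: [3.141, -0.001, -0.002]
ft_force: [0.3, -0.1, -0.1]
opening: 0.999
grip_force: 0.0
```

Call:
arm_command(delta_pos=[[0, 0, 0], [0, 0, 0], [0, 0, 0], [0, 0, 0], [0, 0, 0]], delta_rot=[[0, 0, 0], [0, 0, 0], [0, 0, 0], [0, 0, 0], [0, 0, 0]], claw=[0, 0, 0, 0, 0])

```text
t: 28.2
eef_pos: [490.8, 73.8, 137.2]
tcp_rot: [3.142, -0.0, 0.001]
ft_force: [0.2, 0.0, -0.2]
opening: 1.002
grip_force: 0.0
```

```bash
python3 look.py d1; python3 - <<'E'
from h import *
im=cv2.imread("pics/d1.png")[:,:,::-1].copy();c=dict(np.load("pics/d1.npz"));c["k1"]=float(c["k1"])
for n,k,p,z,w in [("w2","wht",(556.5,72.5),8,60)]:
    g=proj(c,[*p,z])[0];print(n,g,circ(c,im,k,g,w,z))
E
```

```text
28.2 [490.8  73.8 137.2] [ 3.142e+00 -0.000e+00  1.000e-03] [ 0.2  0.  -0.2] 1.0023312433394767 0.0
[[0.0, -0.97, -0.24, 556.5], [-1.0, -0.0, 0.0, 73.35], [-0.0, 0.24, -0.97, 306.03], [0.0, 0.0, 0.0, 1.0]] [[342.7, 0.0, 275.7], [0.0, 342.7, 205.9], [0.0, 0.0, 1.0]] -0.04420754066689624
w2 [277.08123793 121.73886534] [556.3  72.2  55.2]
```

View pics/d1.png

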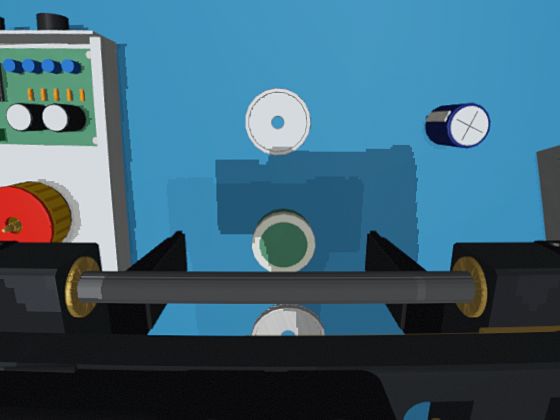

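Washer at (278,121), 56 mm across, which gives (556.3,72.3). Gripping it.

Call:
arm_command(delta_pos=[[0.08, -0.002, 0], [0.16, -0.002, 0], [0.22, -0.002, 0], [0.261, -0.002, -0.06], [0.261, -0.002, -0.16]], delta_rot=[[0, 0, 0], [0, 0, 0], [0, 0, 0], [0, 0, 0], [0, 0, 0]], claw=[0, 0, 0, 0, 0])

```text
t: 28.67
eef_pos: [559.3, 72.9, 98.6]
tcp_rot: [3.142, -0.006, 0.001]
ft_force: [0.2, -0.7, -0.8]
opening: 0.997
grip_force: 0.0
```

Call:
arm_command(delta_pos=[[0, 0, 0], [0, 0, 0], [0, 0, -0.06], [0, 0, -0.12], [0, 0, -0.18]], delta_rot=[[0, 0, 0], [0, 0, 0], [0, 0, 0], [0, 0, 0], [0, 0, 0]], claw=[0, 0, 0, 0, 0])

```text
t: 29.08
eef_pos: [556.7, 72.7, 53.4]
tcp_rot: [3.142, -0.002, 0.0]
ft_force: [-0.3, 0.4, -0.1]
opening: 1.001
grip_force: 0.0
```

Call:
arm_command(delta_pos=[[0, 0, -0.06], [0, 0, -0.12], [0, 0, -0.16], [0, 0, -0.185], [0, 0, -0.196]], delta_rot=[[0, 0, 0], [0, 0, 0], [0, 0, 0], [0, 0, 0], [0, 0, 0]], claw=[0, 0, 0, 0, 0])

```text
t: 29.5
eef_pos: [556.3, 72.5, 3.2]
tcp_rot: [3.141, 0.0, 0.0]
ft_force: [-0.0, 0.5, -0.3]
opening: 1.0
grip_force: 0.0
```

Call:
arm_command(delta_pos=[[0, 0, 0], [0, 0, 0], [0, 0, 0], [0, 0, 0], [0, 0, 0]], delta_rot=[[0, 0, 0], [0, 0, 0], [0, 0, 0], [0, 0, 0], [0, 0, 0]], claw=[0, 0, 1, 1, 1])

```text
t: 29.92
eef_pos: [556.5, 72.4, 3.6]
tcp_rot: [3.142, -0.001, -0.0]
ft_force: [-0.4, -0.2, 0.6]
opening: 0.845
grip_force: 0.0
```

Call:
arm_command(delta_pos=[[0, 0, 0], [0, 0, 0], [0, 0, 0], [0, 0, 0], [0, 0, 0]], delta_rot=[[0, 0, 0], [0, 0, 0], [0, 0, 0], [0, 0, 0], [0, 0, 0]], claw=[1, 1, 1, 1, 1])

```text
t: 30.33
eef_pos: [556.2, 72.4, 3.2]
tcp_rot: [3.141, 0.0, -0.0]
ft_force: [0.1, -0.1, 1.1]
opening: 0.575
grip_force: 30.2
```

Call:
arm_command(delta_pos=[[0, 0, 0.03], [0, 0, 0.1], [0, 0, 0.22], [0, 0, 0.36], [0, 0, 0.44]], delta_rot=[[0, 0, 0], [0, 0, 0], [0, 0, 0], [0, 0, 0], [0, 0, 0]], claw=[1, 1, 1, 1, 1])

```text
t: 30.75
eef_pos: [556.8, 72.4, 116.6]
tcp_rot: [3.142, -0.003, 0.0]
ft_force: [0.4, -0.1, -0.2]
opening: 0.574
grip_force: 30.2
```

Call:
arm_command(delta_pos=[[-0.04, 0.06, 0], [-0.1, 0.15, 0], [-0.16, 0.25, 0], [-0.22, 0.35, 0], [-0.282, 0.436, 0]], delta_rot=[[0, 0, 0], [0, 0, 0], [0, 0, 0], [0, 0, 0], [0, 0, 0]], claw=[1, 1, 1, 1, 1])

```text
t: 31.17
eef_pos: [484.9, 182.5, 113.7]
tcp_rot: [-3.142, -0.0, -0.0]
ft_force: [1.2, -0.0, -0.8]
opening: 0.576
grip_force: 30.2
```

Call:
arm_command(delta_pos=[[-0.06, 0.1, 0], [-0.13, 0.2, 0], [-0.2, 0.31, 0], [-0.25, 0.39, 0], [-0.282, 0.436, 0]], delta_rot=[[0, 0, 0], [0, 0, 0], [0, 0, 0], [0, 0, 0], [0, 0, 0]], claw=[1, 1, 1, 1, 1])

```text
t: 31.58
eef_pos: [413.8, 292.2, 113.7]
tcp_rot: [-3.141, -0.0, 0.002]
ft_force: [0.1, -0.3, -0.6]
opening: 0.569
grip_force: 30.2
```

Call:
arm_command(delta_pos=[[0, 0, 0], [0, 0, 0], [0, 0, 0], [0, 0, 0], [0, 0, 0]], delta_rot=[[0, 0, 0], [0, 0, 0], [0, 0, 0], [0, 0, 0], [0, 0, 0]], claw=[1, 1, 1, 1, 1])

```text
t: 32.0
eef_pos: [415.8, 289.7, 113.2]
tcp_rot: [3.141, -0.0, -0.001]
ft_force: [0.2, -0.6, -0.8]
opening: 0.575
grip_force: 30.2
```

```bash
python3 look.py d2;  cat > hole.py <<'E'
from h import *
import sys
n,z=sys.argv[1],float(sys.argv[2])
im=cv2.imread(f"pics/{n}.png")[:,:,::-1].copy();c=dict(np.load(f"pics/{n}.npz"));c["k1"]=float(c["k1"])
h=cv2.cvtColor(im,cv2.COLOR_RGB2HSV);w=h[228:270,250:302]
m=((w[...,1]>70)|(w[...,2]<25)).astype(np.uint8)   # coloured things seen through the grey washer's hole
N,l,st,ce=cv2.connectedComponentsWithStats(m)
for i in range(1,N):
    if st[i,4]>40: print("comp",st[i]+[250,228,0,0,0],(ce[i]+[250,228]).round(1),toz(c,[ce[i]+[250,228]],z).round(1))
g=proj(c,[475.2,290.4,55])[0];print("stud px",g)
E
python3 hole.py d2 115; python3 meas.py d2 118 wht
```

```text
32.0 [415.8 289.7 113.2] [ 3.141e+00 -0.000e+00 -1.000e-03] [ 0.2 -0.6 -0.8] 0.574589219626958 30.18642254363101
[[-0.0, -0.97, -0.24, 481.46], [-1.0, 0.0, 0.0, 289.08], [-0.0, 0.24, -0.97, 282.05], [0.0, 0.0, 0.0, 1.0]] [[342.7, 0.0, 275.7], [0.0, 342.7, 205.9], [0.0, 0.0, 1.0]] -0.04420754066689624
comp [266 239  20  19 309] [275.5 248.2] [[417.7 289.4]]
stud px [274.03054962 131.62344508]
outer [275.7 231.5] [ 81.  145.2] [[427.8 289.3]] [200 195] [349 271]
hole [275.7 248.5] [20.7 21.8] [[418.7 289.3]] [265 238] [287 259]
stud guess [274.03054962 131.62344508]
tip (np.float64(273.875), np.float64(133.125)) 8 [[474.2 290.5]]
```

```bash
python3 - <<'E'
import cv2
im=cv2.imread("pics/d2.png");cv2.imwrite("pics/d2c.png",cv2.resize(im[80:300,150:400],None,fx=2.5,fy=2.5))
E
```

```text
(no output)
```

View pics/d2c.png

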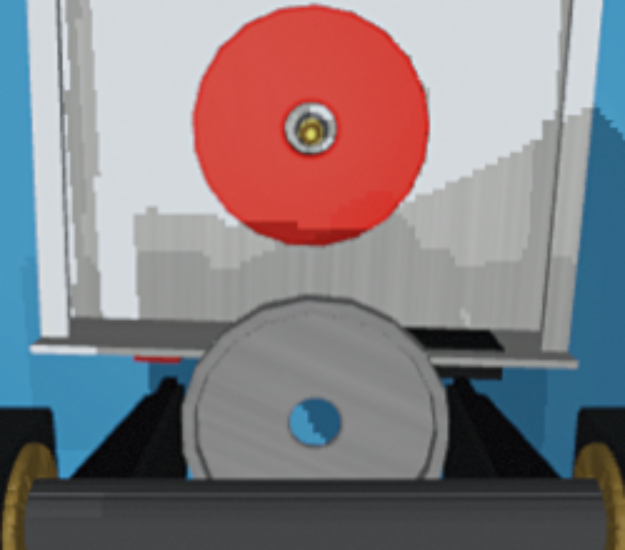

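The washer is held rim up with its hole at about (276,249). Moving over the stud to check alignment close by.

Call:
arm_command(delta_pos=[[0.05, 0.002, 0], [0.11, 0.002, 0], [0.17, 0.002, 0], [0.21, 0.002, 0], [0.237, 0.002, 0]], delta_rot=[[0, 0, 0], [0, 0, 0], [0, 0, 0], [0, 0, 0], [0, 0, 0]], claw=[1, 1, 1, 1, 1])

```text
t: 32.47
eef_pos: [475.7, 290.5, 113.1]
tcp_rot: [3.142, -0.0, -0.001]
ft_force: [-0.4, -0.3, -0.8]
opening: 0.573
grip_force: 30.2
```

Call:
arm_command(delta_pos=[[0, 0, 0], [0, 0, -0.05], [0, 0, -0.1], [0, 0, -0.15], [0, 0, -0.18]], delta_rot=[[0, 0, 0], [0, 0, 0], [0, 0, 0], [0, 0, 0], [0, 0, 0]], claw=[1, 1, 1, 1, 1])

```text
t: 32.88
eef_pos: [473.5, 290.6, 67.1]
tcp_rot: [3.141, 0.002, 0.0]
ft_force: [0.0, -0.4, -0.6]
opening: 0.571
grip_force: 30.2
```

Call:
arm_command(delta_pos=[[0, 0, 0], [0, 0, 0], [0, 0, 0], [0, 0, 0], [0, 0, 0]], delta_rot=[[0, 0, 0], [0, 0, 0], [0, 0, 0], [0, 0, 0], [0, 0, 0]], claw=[1, 1, 1, 1, 1])

```text
t: 33.3
eef_pos: [474.7, 291.0, 68.8]
tcp_rot: [-3.141, -0.001, -0.0]
ft_force: [0.1, -0.2, -0.4]
opening: 0.575
grip_force: 30.2
```

Call:
arm_command(delta_pos=[[0, 0, 0], [0, 0, 0], [0, 0, 0], [0, 0, 0], [0, 0, 0]], delta_rot=[[0, 0, 0], [0, 0, 0], [0, 0, 0], [0, 0, 0], [0, 0, 0]], claw=[1, 1, 1, 1, 1])

```text
t: 33.72
eef_pos: [474.5, 290.9, 68.2]
tcp_rot: [3.141, 0.0, -0.0]
ft_force: [-0.3, -0.1, 0.1]
opening: 0.574
grip_force: 30.2
```

```bash
python3 look.py d3; python3 hole.py d3 66.6; python3 - <<'E'
from h import *
im=cv2.imread("pics/d3.png");h=cv2.cvtColor(im,cv2.COLOR_BGR2HSV)
for r in range(235,264): print(r,' '.join('%3d/%3d/%3d'%tuple(h[r,x]) for x in range(262,292,2)))
E
```

```text
33.72 [474.5 290.9  68.2] [ 3.141  0.    -0.   ] [-0.3 -0.1  0.1] 0.5735693102263338 30.18623110210683
[[0.0, -0.97, -0.24, 540.2], [-1.0, -0.0, 0.0, 290.36], [-0.0, 0.24, -0.97, 237.02], [0.0, 0.0, 0.0, 1.0]] [[342.7, 0.0, 275.7], [0.0, 342.7, 205.9], [0.0, 0.0, 1.0]] -0.04420754066689624
comp [266 239  20  19 306] [275.7 248.4] [[475.1 290.5]]
stud px [275.94473377 240.78118286]
235  90/  2/137  90/  2/137 120/  2/137  90/  2/136 105/  4/136 120/  2/136 150/  2/135 120/  2/135  90/  2/134 120/  2/133 120/  2/132 120/  2/134 120/  2/135  90/  2/136  90/  2/137
236 105/  4/138 120/  2/138 120/  2/138   0/  0/136 135/  4/137  90/  2/135  90/  2/136 105/  4/137 120/  2/136 105/  4/134   0/  0/132 120/  2/133 120/  2/134 120/  2/135  90/  2/136
237 120/  2/138 120/  2/138 150/  2/137 150/  2/138 120/  2/137 100/  6/139  90/  4/137 110/  6/138 100/  6/138 110/  6/137 105/  4/135 105/  4/134  60/  2/134 120/  2/134   0/  0/134
238 120/  2/138 150/  2/137 150/  2/137 120/  2/139 120/  4/140 110/  6/138  30/  2/127  10/  6/127 105/  8/132 110/  6/137  90/  2/136 105/  4/135 105/  4/134 120/
[... 3919 characters left out ...]
/138  90/  2/137 120/  2/137 135/  4/138 105/  4/134 120/  4/134 100/  6/137 105/  4/136  90/  2/137  90/  2/137 105/  4/135   0/  0/133  30/  2/133
261 135/  4/135 120/  2/136 120/  2/138  90/  2/139 150/  2/138  90/  2/137 120/  2/136  90/  2/136  90/  4/136 105/  4/136 120/  2/137 120/  2/137 105/  4/137   0/  0/135  75/  4/134
262 150/  2/133 135/  4/135 135/  4/136  90/  2/138 120/  2/140 120/  2/138 120/  2/137 120/  2/136 150/  2/135   0/  0/134 135/  4/135 120/  2/135 120/  2/136   0/  0/136 120/  2/135
263 120/  2/135 120/  2/135   0/  0/134 120/  2/135   0/  0/137  90/  2/139   0/  0/138 150/  2/136 120/  2/136 120/  2/135   0/  0/134 120/  2/134 150/  2/135 150/  2/136 120/  2/136
```

Hole and stud tip agree to about 0.3 mm, so I lower gently.

Call:
arm_command(delta_pos=[[0, 0, -0.015], [0, 0, -0.03], [0, 0, -0.045], [0, 0, -0.06], [0, 0, -0.068]], delta_rot=[[0, 0, 0], [0, 0, 0], [0, 0, 0], [0, 0, 0], [0, 0, 0]], claw=[1, 1, 1, 1, 1])

```text
t: 34.18
eef_pos: [474.3, 290.8, 50.4]
tcp_rot: [3.141, 0.001, -0.0]
ft_force: [1.1, -0.1, -0.4]
opening: 0.575
grip_force: 30.2
```

Call:
arm_command(delta_pos=[[0, 0, -0.003], [0, 0, -0.007], [0, 0, -0.011], [0, 0, -0.014], [0, 0, -0.014]], delta_rot=[[0, 0, 0], [0, 0, 0], [0, 0, 0], [0, 0, 0], [0, 0, 0]], claw=[1, 1, 1, 1, 1])

```text
t: 34.6
eef_pos: [474.5, 290.9, 47.6]
tcp_rot: [3.142, 0.0, -0.0]
ft_force: [0.6, -0.4, -0.4]
opening: 0.57
grip_force: 30.2
```

Call:
arm_command(delta_pos=[[0, 0, 0], [0, 0, 0], [0, 0, 0], [0, 0, 0], [0, 0, 0]], delta_rot=[[0, 0, 0], [0, 0, 0], [0, 0, 0], [0, 0, 0], [0, 0, 0]], claw=[1, 1, 1, 1, 1])

```text
t: 35.02
eef_pos: [474.5, 290.9, 47.7]
tcp_rot: [3.142, -0.0, -0.0]
ft_force: [-0.6, -0.7, -0.1]
opening: 0.576
grip_force: 30.2
```

No side load. Releasing, lifting and backing off to check.

Call:
arm_command(delta_pos=[[0, 0, 0], [0, 0, 0], [0, 0, 0], [0, 0, 0], [0, 0, 0]], delta_rot=[[0, 0, 0], [0, 0, 0], [0, 0, 0], [0, 0, 0], [0, 0, 0]], claw=[0.3, 0.1, 0, 0, 0])

```text
t: 35.43
eef_pos: [474.5, 290.9, 47.7]
tcp_rot: [3.142, -0.0, -0.0]
ft_force: [0.0, 0.6, -0.8]
opening: 0.869
grip_force: 0.0
```

Call:
arm_command(delta_pos=[[0, 0, 0.02], [0, 0, 0.1], [0, 0, 0.2], [0, 0, 0.3], [0, 0, 0.36]], delta_rot=[[0, 0, 0], [0, 0, 0], [0, 0, 0], [0, 0, 0], [0, 0, 0]], claw=[0, 0, 0, 0, 0])

```text
t: 35.85
eef_pos: [475.0, 291.2, 140.4]
tcp_rot: [-3.141, -0.002, 0.0]
ft_force: [-0.8, 0.0, 0.0]
opening: 1.001
grip_force: 0.0
```

Call:
arm_command(delta_pos=[[0, 0, 0], [-0.1, 0, 0], [-0.2, 0, 0], [-0.24, 0, 0], [-0.24, 0, 0]], delta_rot=[[0, 0, 0], [0, 0, 0], [0, 0, 0], [0, 0, 0], [0, 0, 0]], claw=[0, 0, 0, 0, 0])

```text
t: 36.27
eef_pos: [412.7, 290.8, 137.5]
tcp_rot: [3.141, 0.001, 0.001]
ft_force: [-0.6, 0.7, -0.1]
opening: 1.002
grip_force: 0.0
```

Call:
arm_command(delta_pos=[[0, 0, 0], [0, 0, 0], [0, 0, 0], [0, 0, 0], [0, 0, 0]], delta_rot=[[0, 0, 0], [0, 0, 0], [0, 0, 0], [0, 0, 0], [0, 0, 0]], claw=[0, 0, 0, 0, 0])

```text
t: 36.68
eef_pos: [415.0, 290.8, 137.5]
tcp_rot: [3.141, 0.0, -0.0]
ft_force: [0.6, -0.6, -0.2]
opening: 1.002
grip_force: 0.0
```

```bash
python3 look.py d4; python3 - <<'E'
from h import *
im=cv2.imread("pics/d4.png")[:,:,::-1].copy();c=dict(np.load("pics/d4.npz"));c["k1"]=float(c["k1"])
g=proj(c,[475.3,290.5,44])[0];print("red",circ(c,im,"red",g,80,44))
# washer outline = largest hole inside the red ring's contour
cs,hi=cv2.findContours(mask(im,"red"),cv2.RETR_CCOMP,cv2.CHAIN_APPROX_NONE)
for k,q in enumerate(cs):
    if hi[0,k,3]>=0 and len(q)>60:
        p=toz(c,q.reshape(-1,2),50);e=cv2.fitEllipse(p.astype(np.float32).reshape(-1,1,2));print("washer",e)
E
```

```text
36.68 [415.  290.8 137.5] [ 3.141  0.    -0.   ] [ 0.6 -0.6 -0.2] 1.0017170091068106 0.0
[[-0.0, -0.97, -0.24, 480.71], [-1.0, 0.0, 0.0, 290.28], [-0.0, 0.24, -0.97, 306.3], [0.0, 0.0, 0.0, 1.0]] [[342.7, 0.0, 275.7], [0.0, 342.7, 205.9], [0.0, 0.0, 1.0]] -0.04420754066689624
red [475.2 290.5  63.7]
washer ((474.5108642578125, 290.6836242675781), (56.87362289428711, 56.96636199951172), 110.69127655029297)
```

The washer outline is circular and concentric with the disc and stud, and the arm is clear. Handing in.

```bash
python3 -c "
from cell import *
print(job_done())"
```

```text
the job is handed in; nothing more can be done
None
```

The pad, transformer, red disc and dished washer (rim up) are stacked flat on the stud, each within about 1 mm of its axis by the wrist camera, all released, and the job was handed in at about 37 s with no verdict shown.

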